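Get the cup out from behind the glaze containers

TASK

Clear the three white glaze containers off their cork mats and stand them upright on the grey slab at the side; then take the bisque cup that they closed in and set it upright in the centre of the banding wheel. Then put each container back, upright, in the middle of the very mat it came from (round on round, square on square, oblong on oblong), and do not shift the small blue dish.

Things in the scene. Friction and masses are not known exactly. Their poses are not given: they have to be found in the camera images.
- round_jar_center (a point): White plastic glaze container with a grey top, 110 mm tall in all, about 250 g, standing upright. Round jar, 50 mm in diameter, with a round cap 42 mm in diameter. The sides are straight up to 88 mm above the foot; neighbours are equally tall, so take it from above in its upper half, with the fingers closing along its y axis, which keeps them clear of the neighbours. Point: its centre, 55 mm above its foot; z up.
- square_bottle_center (a point): White plastic glaze container with a grey top, 110 mm tall in all, about 250 g, standing upright. Square bottle, 46 by 46 mm, with a small round cap 26 mm in diameter. The sides are straight up to 88 mm above the foot; neighbours are equally tall, so take it from above in its upper half, with the fingers closing along its y axis, which keeps them clear of the neighbours. Point: its centre, 55 mm above its foot; z up.
- oblong_can_center (a point): White plastic glaze container with a grey top, 110 mm tall in all, about 250 g, standing upright. Oblong can, 64 mm along its x axis and 40 mm along its y axis, with an oblong cap 32 by 22 mm. The sides are straight up to 88 mm above the foot; neighbours are equally tall, so take it from above in its upper half, with the fingers closing along its y axis across the 40 mm. Point: its centre, 55 mm above its foot; z up.
- cup_center (a point): Small plain bisque (cream, unpainted) cup without handle, 50 mm tall, outside diameter 56 mm at the rim and 54 mm near the foot, wall 4 mm, about 120 g, standing open side up on the dark wooden ware board behind one container (seen from the robot) and between the other two. Point: its centre, 25 mm above its foot; z up.
- mat_round_top (a point): Fixed flat cork mat, 4 mm thick, lying on the dark wooden ware board; round, 72 mm in diameter. The round jar stands on its middle at the start. Point: centre of its upper face, z up.
- mat_square_top (a point): Fixed flat cork mat, 4 mm thick, lying on the dark wooden ware board; square, 66 by 66 mm. The square bottle stands on its middle at the start. Point: centre of its upper face, z up.
- mat_oblong_top (a point): Fixed flat cork mat, 4 mm thick, lying on the dark wooden ware board; oblong, 84 mm along x and 58 mm along y. The oblong can stands on its middle at the start. Point: centre of its upper face, z up.
- slab_top (a point): Side area: bare grey slab (a kiln shelf), fixed, 250 mm along its x axis, 110 mm along its y axis, 10 mm thick, lying on the table to the left or right of the ware board; empty at the start. Point: centre of its upper face; x along its length (roughly away from the robot), z up.
- wheel_top (a point): Banding wheel (decorating turntable): round metal head, 170 mm in diameter, its flat top 60 mm above the table, on a short column and foot. It is locked: it neither turns nor moves. On the other side of the ware board from the slab. Point: centre of its upper face; z up.
- dish_rim (a point): Small shallow blue ceramic dish, 68 mm in diameter, 18 mm high, loose, standing at one of the two corners of the ware board nearer the robot; to be left where it is. Point: centre of its mouth.

How it is judged (in metres and radians):
On the way, in this order (a step that is already met when the one before it is completed fails the run):
1. all three containers stand upright and released on the grey slab, with the cup still in its place (x of round_jar_center in the frame of slab_top between -0.125 and 0.125 m and y of round_jar_center in the frame of slab_top between -0.055 and 0.055 m and z of round_jar_center in the frame of slab_top between 0.049 and 0.061 m and angle between each of round_jar_center, square_bottle_center, oblong_can_center's own z axis and vertical below 0.12 rad and linear speed of each of round_jar, square_bottle, oblong_can below 0.02 m/s and contact force between the fingers and round_jar below 0.05 N and x of square_bottle_center in the frame of slab_top between -0.125 and 0.125 m and y of square_bottle_center in the frame of slab_top between -0.055 and 0.055 m and z of square_bottle_center in the frame of slab_top between 0.049 and 0.061 m and contact force between the fingers and square_bottle below 0.05 N and x of oblong_can_center in the frame of slab_top between -0.125 and 0.125 m and y of oblong_can_center in the frame of slab_top between -0.055 and 0.055 m and z of oblong_can_center in the frame of slab_top between 0.049 and 0.061 m and contact force between the fingers and oblong_can below 0.05 N and distance of cup_center from where it was at the start of the episode below 0.03 m), for 0.2 s.
2. the cup stands released in the centre of the wheel while all three containers are still on the slab (horizontal distance between cup_center and wheel_top below 0.013 m and z of cup_center in the frame of wheel_top between 0.02 and 0.03 m and angle between each of cup_center, round_jar_center, square_bottle_center, oblong_can_center's own z axis and vertical below 0.12 rad and linear speed of cup below 0.02 m/s and contact force between the fingers and cup below 0.05 N and x of round_jar_center in the frame of slab_top between -0.125 and 0.125 m and y of round_jar_center in the frame of slab_top between -0.055 and 0.055 m and z of round_jar_center in the frame of slab_top between 0.049 and 0.061 m and x of square_bottle_center in the frame of slab_top between -0.125 and 0.125 m and y of square_bottle_center in the frame of slab_top between -0.055 and 0.055 m and z of square_bottle_center in the frame of slab_top between 0.049 and 0.061 m and x of oblong_can_center in the frame of slab_top between -0.125 and 0.125 m and y of oblong_can_center in the frame of slab_top between -0.055 and 0.055 m and z of oblong_can_center in the frame of slab_top between 0.049 and 0.061 m), for 0.2 s.
At the end, for the whole second after the job is handed in: The cup stands upright in the centre of the wheel's top (within 13 mm), and the round jar, square bottle and oblong can each stand upright on their own mat, centred within 13 mm; all released and at rest (upright: within 0.12 rad) (horizontal distance between cup_center and wheel_top below 0.013 m and z of cup_center in the frame of wheel_top between 0.02 and 0.03 m and angle between each of cup_center, round_jar_center, square_bottle_center, oblong_can_center's own z axis and vertical below 0.12 rad and linear speed of each of cup, round_jar, square_bottle, oblong_can below 0.02 m/s and contact force between the fingers and cup below 0.05 N and horizontal distance between round_jar_center and mat_round_top below 0.013 m and z of round_jar_center in the frame of mat_round_top between 0.049 and 0.061 m and contact force between the fingers and round_jar below 0.05 N and horizontal distance between square_bottle_center and mat_square_top below 0.013 m and z of square_bottle_center in the frame of mat_square_top between 0.049 and 0.061 m and contact force between the fingers and square_bottle below 0.05 N and horizontal distance between oblong_can_center and mat_oblong_top below 0.013 m and z of oblong_can_center in the frame of mat_oblong_top between 0.049 and 0.061 m and contact force between the fingers and oblong_can below 0.05 N); the robot touches nothing.
It fails at once if the small blue dish is shifted by more than 15 mm (distance of dish_rim from where it was at the start of the episode above 0.015 m).
It also fails if it takes over 144 s, if anything falls off the work surface, if the arm or the gripper's body presses on something with over 40 N, if the wrist force passes 120 N, or if a joint passes its speed limit or range.

ROBOT

A 7-joint arm with a two-finger parallel gripper is mounted at the origin on the work surface. World frame = base frame: x ahead of the robot, y to its left, z up, the work surface at z = 0. Lengths are in mm, angles in rad, forces in N, time in s.
With the tool pointing down it reaches from about 425 to 875 mm from the base axis. Payload 4.7 kg.
Tool frame: the origin (TCP) lies at the centre of the arm's flange, where the gripper is bolted on; the fingertips stand 182 mm ahead of it and the grasp point (between the pads) lies 164 mm ahead of it; y points along the fingers, z is the direction in which the jaws open and shut, and the axes are right-handed (so a half turn about y gives the same grasp; the last joint's range is limited). The gripper opens to 87 mm and grips with 3 to 60 N. Pads are 19 mm wide; open, the fingers measure 117 mm over their backs; the gripper's body (75 mm by 190 mm) begins 51 mm behind the grasp point.
Start: joints at [-1.168, 0.321, -0.07, 1.45, 0.023, 1.371, -0.057], TCP at [246.416, 601.486, 404.787] pointing down, gripper open.
Joint ranges: [-2.86, 2.86], [-0.3, 2.09], [-1.38, 1.24], [0.06, 2.45], [-1.56, 4.7], [0.09, 2.05], [-2.69, 2.69]. Speed limits (rad/s): [2.57, 2.57, 3.14, 3.14, 3.14, 3.14, 3.14].

INTERFACE

Orientations are given as a 3x3 rotation matrix whose columns are the frame's x, y, z axes.
In Python, from plant import get_state, read_camera, hand_in gives the robot as it stands. The module is installed in compiled form; this text tells all that it offers.
- The arm moves only by the tool servo_tool, never from a script. Its argument "increments" is a list of rows, each a list of 2 entries, a list of its own where there are three numbers: the shift along the tool's x, y, z in mm, then the turn, a rotation vector about the tool's x, y, z in rad. A call has exactly 8 rows; each row is the pose to reach, as a shift and turn from the pose commanded when the call began, along the tool's axes at that moment; what a row does not reach only later rows make up. A row lasts 1/10 s, in which the tool goes at most 50 mm and 8.59 degrees, less where a joint would pass 70% of its speed; a pose out of reach is approached as far as the arm can. A call with a gripper value outside its range is refused whole. "jaw" is the closure in counts, from 0 (fully open) to 255 (shut), set as the call begins (left out, the last holds). The fingers move at their own pace and stop on an object; "grip_force" is the grip in N (left out, the last holds). Time passes only in rows, so rows that repeat a pose let the fingers close, or fill a call up. It gives the time, the measured TCP pose, the force and the opening at its end, in the units of the state.
- get_state(): the state, without advancing time (a new reading comes with each control period).
- read_camera(name): name is "scene" or "top" or "wrist"; returns a dict with "frame" (420x560x3 uint8, blue, green, red), "z_map" (420x560 float32, mm along the optical axis (not along the pixel's ray), 0 where there is no reading), "fovy" (degrees; the focal length in pixels is half the picture's height over the tangent of half this angle, whatever the lens; pixels are square), "cx", "cy" (the principal point, pixels), "R" (3x3) and "t" (3): a world point X has camera coordinates R X + t. Camera axes: x right, y down, z forward; pixel columns grow to the right and rows downward; lengths in mm; the calibration is good to about 2 mm. A picture is of the moment at which its call begins.
- hand_in(): hands the job in, once; it reports no verdict.
The state is a dict: "time": time; "qpos": joint angles; "joint_vel": joint speeds; "tau": joint torques, N m; "position": TCP position; "orientation": TCP orientation; "wrist_force": force on the tool from outside, world axes, zero at the start; "moment": the same for the moment, N m; "finger_gap": finger opening in mm.
Only numpy, scipy, OpenCV 4.12 (cv2) and the standard library are available. Lean on these libraries where they do the work, as an engineer would, in place of code of your own. Each camera call takes 0.05 s, during which the arm holds its last target. There are 200 camera calls.

## Working session

There is one attempt and no reset: what is moved stays moved. The work goes in short steps, Python scripts to look and compute and a tool call to move; the robot and the scene stay as the last step left them, time stands still between calls to the robot, and variables do not carry over. Pictures are saved under pics/ and viewed, about 12 in all and at most 16, crops included, and the job is handed in when it is done.

Besides the shell and the picture viewer there is one more tool, called after ">>>" by a JSON object that holds its "fn" and its "kwargs", one argument or row to a line. servo_tool: Moves the arm, as the interface text tells. Its arguments: {"type":"object","properties":{"increments":{"type":"array"},"jaw":{"type":"number"},"grip_force":{"type":"number"}},"required":["increments"]}

```bash
mkdir -p pics; cat > h.py <<'E'
import numpy as np,cv2
from plant import get_state,read_camera
def cam(n):
    c=read_camera(n);c['f']=210/np.tan(np.radians(c['fovy'])/2);c['R']=np.array(c['R']);c['t']=np.array(c['t']);return c
def world(c):
    v,u=np.mgrid[0:420,0:560];z=c['z_map']
    P=np.stack([(u-c['cx'])/c['f']*z,(v-c['cy'])/c['f']*z,z],-1)
    W=(P-c['t'])@c['R'];W[z==0]=np.nan;return W
E
python3 - <<'E'
from h import *
np.set_printoptions(precision=3,suppress=True)
s=get_state();print(s)
for n in('top','scene'):
    c=cam(n);cv2.imwrite(f'pics/{n}0.png',c['frame']);np.savez(n+'0.npz',**c);print(n,c['f'],c['cx'],c['cy'],-c['R'].T@c['t'],c['R'])
E
```

```text
{'time': 0.0, 'qpos': array([-1.168,  0.322, -0.07 ,  1.452,  0.023,  1.371, -0.057]), 'joint_vel': array([ 0.001,  0.002, -0.   , -0.002,  0.001,  0.   ,  0.001]), 'tau': array([ -0.001, -49.127,  -0.404, -31.253,  -0.064,   0.044,   0.   ]), 'position': array([246.385, 601.282, 403.662]), 'orientation': array([[ 0.925, -0.001,  0.379],
       [-0.379, -0.002,  0.925],
       [ 0.   , -1.   , -0.002]]), 'wrist_force': array([-0.612, -0.434,  1.203]), 'moment': array([ 0.021,  0.001, -0.038]), 'finger_gap': 86.68072105062981}
top 486.6805081245081 281.6286554554283 205.33303899989426 [ 466.058    3.758 1174.286] [[ 0.008 -1.    -0.018]
 [-0.996 -0.006 -0.093]
 [ 0.093  0.019 -0.996]]
scene 468.84301657105146 277.12704096868663 209.1760651270239 [1120.483 -340.255  738.194] [[ 0.543  0.84  -0.018]
 [ 0.568 -0.383 -0.728]
 [-0.619  0.385 -0.685]]
```

View pics/top0.png

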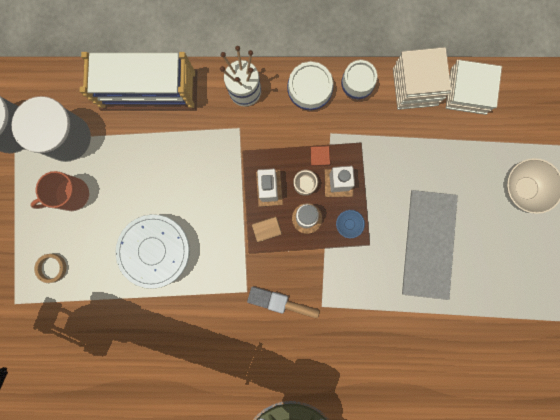

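View pics/scene0.png

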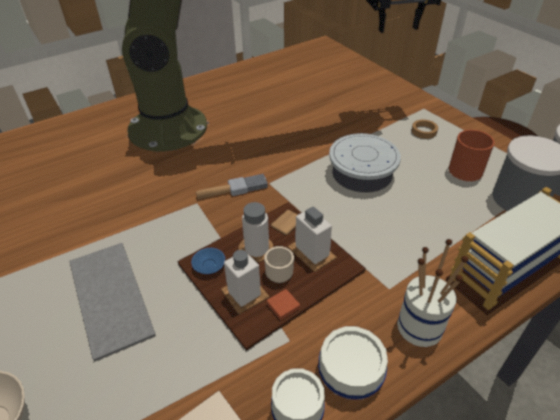

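Top view: wheel (152,250), slab (430,245), round jar (307,215), oblong can (267,183), square bottle (344,178), cup (306,181), dish (350,224). I'll get the metric positions from depth.

```bash
cat > m.py <<'E'
from h import *
np.set_printoptions(precision=1,suppress=True)
c=cam('top');W=world(c);hsv=cv2.cvtColor(c['frame'],cv2.COLOR_BGR2HSV)
def rep(n,box,zlo,zhi):
    u0,u1,v0,v1=box;m=np.zeros((420,560),bool);m[v0:v1,u0:u1]=1
    m&=(W[...,2]>zlo)&(W[...,2]<zhi);p=W[m]
    if len(p)<6: print(n,len(p));return
    (cx,cy),wh,a=cv2.minAreaRect(p[:,:2].astype(np.float32))
    print(n,len(p),'mean',p.mean(0),'rect',np.array([cx,cy]),np.array(wh),'ang %.1f'%a,'zmed %.1f'%np.median(p[:,2]))
if __name__=='__main__':
    rep('table',(255,320,255,280),-20,40)
    rep('board',(335,366,195,210),-5,40)
    rep('slab',(395,465,180,305),5,16)
    rep('wheel',(105,200,205,295),50,68)
    for n,b in dict(obl=(250,288,160,208),sq=(325,362,160,200),rnd=(290,325,198,232)).items():
        rep(n+' cap',b,117,145); rep(n+' shoulder',b,98,112)
    rep('cup',(290,322,167,198),58,75)
    rep('cupall',(290,322,167,198),30,75)
    rep('dish',(334,367,208,240),27,45)
    # cork mats
    k=cv2.inRange(hsv,(8,70,90),(22,200,220))
    cv2.imwrite('pics/crop.png',cv2.resize(c['frame'][140:258,236:376],None,fx=5,fy=5,interpolation=cv2.INTER_CUBIC))
    for (u,v) in [(267,205),(256,183),(296,230),(329,192),(345,193),(357,155),(250,240)]: print((u,v),W[v,u],hsv[v,u])
E
python3 m.py
```

```text
table 1617 mean [427.2  11.8  -0.6] rect [427.1  11.8] [ 57.4 154. ] ang 0.5 zmed -0.6
board 464 mean [ 583.3 -138.1   12. ] rect [ 583.3 -138.3] [34.3 72.6] ang 0.2 zmed 12.0
slab 4872 mean [ 483.9 -326.4    9.6] rect [ 491.4 -327.1] [163.4 295.8] ang 89.3 zmed 9.6
wheel 4278 mean [462.6 321.1  59.4] rect [462.2 322.4] [167.2 169.8] ang 0.3 zmed 59.4
obl cap 151 mean [614.7  57.7 124.8] rect [615.1  57.9] [31.6 21.9] ang 3.1 zmed 124.8
obl shoulder 351 mean [613.5  57.5 103.1] rect [615.2  57.9] [64.1 40. ] ang 4.2 zmed 103.0
sq cap 112 mean [ 630.2 -111.   125.3] rect [ 630.3 -110.5] [23.7 23.6] ang 88.9 zmed 125.5
sq shoulder 309 mean [ 629.3 -110.5  103.3] rect [ 630.9 -111.4] [46.2 46. ] ang 4.9 zmed 103.5
rnd cap 287 mean [544.5 -32.  125.3] rect [544.5 -31.6] [41. 39.] ang 0.3 zmed 125.3
rnd shoulder 104 mean [540.2 -30.2 103.1] rect [545.  -31.3] [48.4 48.7] ang 45.2 zmed 103.1
cup 116 mean [624.8 -28.8  61.1] rect [625.4 -30. ] [53.8 53. ] ang 0.2 zmed 61.0
cupall 197 mean [627.3 -29.7  54.9] rect [625.4 -30. ] [55.2 53. ] ang 0.2 zmed 59.5
dish 179 mean [ 530.4 -133.8   29.5] rect [ 530.9 -134.6] [63.7 63.9] ang 0.8 zmed 29.4
(267, 205) [574.8  60.5  13.4] [ 15 120 168]
(256, 183) [627.6  87.5  14.7] [ 12 124 115]
(296, 230) [515.5  -9.3  10. ] [ 11 135 100]
(329, 192) [607.2 -88.   11.9] [ 15 124 161]
(345, 193) [ 604.4 -125.8   17.1] [ 14 117 150]
(357, 155) [ 697.7 -155.7   11.5] [ 11 124 105]
(250, 240) [490.8 100.5   9.5] [ 10 113  99]
```

View pics/crop.png

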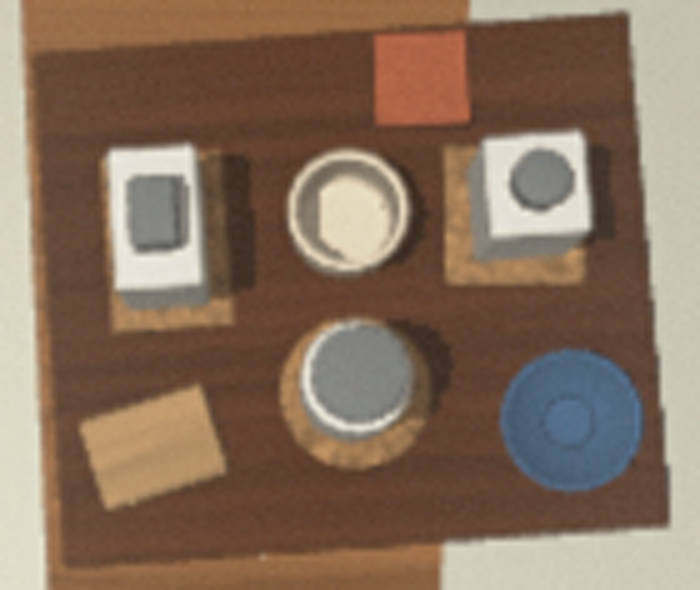

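The crop shows the can, bottle and jar upright on their mats, with the dish at the front right. The measured heights fit (tops at about 125 mm, board at 12 mm). The objects are turned about +4°. Next I need the slab, and then I'll move.

```bash
cat > t.py <<'E'
from h import *
np.set_printoptions(precision=1,suppress=True)
c=dict(np.load('top0.npz'));f=c['frame'];hsv=cv2.cvtColor(f,cv2.COLOR_BGR2HSV)
m=cv2.inRange(hsv,(0,0,70),(180,45,165));m[:,:395]=0;m[:,470:]=0;m[:175]=0;m[305:]=0
m=cv2.morphologyEx(m,cv2.MORPH_OPEN,np.ones((3,3)))
k=max(cv2.findContours(m,0,1)[0],key=cv2.contourArea)[:,0]
d=np.c_[(k-[c['cx'],c['cy']])/c['f'],np.ones(len(k))]@c['R'];o=-c['R'].T@c['t']
P=o+d*((10-o[2])/d[:,2])[:,None];print(cv2.minAreaRect(P[:,:2].astype(np.float32)))
s=get_state();print(s['position'])
E
python3 t.py
```

```text
((484.942138671875, -326.107666015625), (111.56794738769531, 250.52088928222656), 84.07769012451172)
[246.4 601.3 403.9]
```

>>> {"fn": "servo_tool", "kwargs": {
  "increments": [
    [[0,0,0],[0,-0.12,0]],
    [[0,0,0],[0,-0.24,0]],
    [[0,0,0],[0,-0.36,0]],
    [[0,0,0],[0,-0.4625,0]],
    [[0,0,0],[0,-0.4625,0]],
    [[0,0,0],[0,-0.4625,0]],
    [[0,0,0],[0,-0.4625,0]],
    [[0,0,0],[0,-0.4625,0]]
  ],
  "jaw": 40,
  "grip_force": 25
}}

```text
time: 0.95
position: [246.4, 601.5, 404.7]
orientation: [[0.997, 0.0, -0.073], [0.073, -0.0, 0.997], [0.0, -1.0, -0.0]]
wrist_force: [0.3, 0.0, 0.3]
finger_gap: 73.2
```

>>> {"fn": "servo_tool", "kwargs": {
  "increments": [
    [[10,0,-26],[0,0,0]],
    [[27,0,-70],[0,0,0]],
    [[45,0,-116],[0,0,0]],
    [[62,0,-161],[0,0,0]],
    [[80,0,-207],[0,0,0]],
    [[97,0,-252],[0,0,0]],
    [[114,0,-296],[0,0,0]],
    [[130,0,-337],[0,0,0]]
  ]
}}

```text
time: 1.75
position: [401.5, 272.7, 405.2]
orientation: [[0.997, 0.001, -0.072], [0.072, 0.001, 0.997], [0.001, -1.0, 0.001]]
wrist_force: [0.3, -0.2, -0.1]
finger_gap: 73.5
```

>>> {"fn": "servo_tool", "kwargs": {
  "increments": [
    [[17,0,-45],[0,0,0]],
    [[35,0,-90],[0,0,0]],
    [[52,0,-135],[0,0,0]],
    [[70,0,-181],[0,0,0]],
    [[87,0,-226],[0,0,0]],
    [[105,0,-271],[0,0,0]],
    [[121.5,0,-316],[0,0,0]],
    [[121.5,0,-316],[0,0,0]]
  ]
}}

```text
time: 2.55
position: [546.3, -38.8, 405.2]
orientation: [[0.998, 0.002, -0.062], [0.062, -0.004, 0.998], [0.002, -1.0, -0.005]]
wrist_force: [-0.2, -0.7, -0.6]
finger_gap: 72.9
```

```bash
cat > st.py <<'E'
from h import *
import sys
np.set_printoptions(precision=2,suppress=True)
s=get_state();R=s['orientation'];print('%.2f'%s['time'],s['qpos'],s['position'],s['wrist_force'],'gap %.1f'%s['finger_gap'],'yaw %.2f'%np.degrees(np.arctan2(R[1,0],R[0,0])))
a=list(map(float,sys.argv[1:]))
for i in range(0,len(a),3): print('to',a[i:i+3],'inc',(np.array(a[i:i+3])-s['position'])@R)
E
python3 st.py 545 -31.5 404
```

```text
2.55 [-0.41  0.1   0.47  1.72 -0.04  1.33  1.7 ] [546.32 -38.82 405.22] [-0.19 -0.68 -0.58] gap 72.9 yaw 3.55
to [545.0, -31.5, 404.0] inc [-0.87  1.18  7.4 ]
```

>>> {"fn": "servo_tool", "kwargs": {
  "increments": [
    [[0,5,0],[0,0,0]],
    [[0,15,0],[0,0,0]],
    [[0,30,0],[0,0,0]],
    [[0,45,0],[0,0,0]],
    [[0,60,0],[0,0,0]],
    [[0,60,0],[0,0,0]],
    [[0,60,0],[0,0,0]],
    [[0,60,0],[0,0,0]]
  ]
}}

```text
time: 3.35
position: [545.6, -31.2, 345.3]
orientation: [[0.997, 0.001, -0.074], [0.074, 0.0, 0.997], [0.001, -1.0, -0.0]]
wrist_force: [0.9, -0.3, 0.6]
finger_gap: 73.5
```

```bash
python3 st.py 545 -31.5 252; python3 - <<'E'
from h import *
c=cam('wrist');cv2.imwrite('pics/w1.png',c['frame'])
E
```

```text
3.35 [-0.41  0.14  0.46  1.81 -0.07  1.21  1.71] [545.63 -31.23 345.35] [ 0.9  -0.32  0.61] gap 73.5 yaw 4.23
to [545.0, -31.5, 252.0] inc [-0.76 93.34 -0.22]
```

View pics/w1.png

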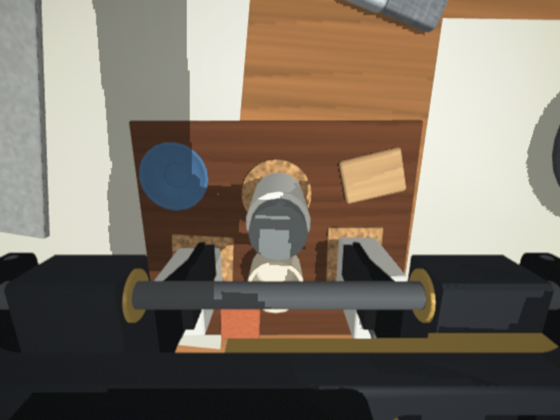

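The wrist view shows the jar centred between the fingers at about (277,240), with the board edges square to the jaws. Descend and grip.

>>> {"fn": "servo_tool", "kwargs": {
  "increments": [
    [[-0.5,8,0],[0,0,0]],
    [[-0.5,24,0],[0,0,0]],
    [[-0.5,44,0],[0,0,0]],
    [[-0.5,64,0],[0,0,0]],
    [[-0.5,80,0],[0,0,0]],
    [[-0.5,93,0],[0,0,0]],
    [[-0.5,93,0],[0,0,0]],
    [[-0.5,93,0],[0,0,0]]
  ]
}}

```text
time: 4.2
position: [545.0, -31.3, 252.0]
orientation: [[0.997, 0.0, -0.074], [0.074, -0.0, 0.997], [0.0, -1.0, -0.0]]
wrist_force: [-0.1, 0.2, 0.3]
finger_gap: 73.1
```

>>> {"fn": "servo_tool", "kwargs": {
  "increments": [
    [[0,0,0],[0,0,0]],
    [[0,0,0],[0,0,0]],
    [[0,0,0],[0,0,0]],
    [[0,0,0],[0,0,0]],
    [[0,0,0],[0,0,0]],
    [[0,0,0],[0,0,0]],
    [[0,0,0],[0,0,0]],
    [[0,0,0],[0,0,0]]
  ],
  "jaw": 255,
  "grip_force": 25
}}

```text
time: 5.0
position: [545.1, -31.3, 252.2]
orientation: [[0.997, 0.001, -0.074], [0.074, 0.0, 0.997], [0.001, -1.0, -0.0]]
wrist_force: [1.0, -0.9, 3.8]
finger_gap: 49.4
```

```bash
python3 st.py 545 -31.5 420  564.6 -334 420
```

```text
5.00 [-0.39  0.24  0.45  1.9  -0.12  1.02  1.76] [545.06 -31.34 252.16] [ 1.04 -0.93  3.76] gap 49.4 yaw 4.22
to [545.0, -31.5, 420.0] inc [   0.06 -167.84   -0.16]
to [564.6, -334.0, 420.0] inc [  -2.65 -167.83 -303.29]
```

>>> {"fn": "servo_tool", "kwargs": {
  "increments": [
    [[0,-8,0],[0,0,0]],
    [[0,-24,0],[0,0,0]],
    [[0,-48,0],[0,0,0]],
    [[0,-76,0],[0,0,0]],
    [[0,-104,0],[0,0,0]],
    [[0,-132,0],[0,0,0]],
    [[0,-154,0],[0,0,0]],
    [[0,-165,0],[0,0,0]]
  ]
}}

```text
time: 5.8
position: [544.9, -31.2, 418.7]
orientation: [[0.997, 0.002, -0.074], [0.074, 0.0, 0.997], [0.002, -1.0, 0.0]]
wrist_force: [-0.3, 0.7, -1.4]
finger_gap: 49.7
```

>>> {"fn": "servo_tool", "kwargs": {
  "increments": [
    [[0,0,-10],[0,0,0]],
    [[0,0,-30],[0,0,0]],
    [[0,0,-58],[0,0,0]],
    [[-1,0,-90],[0,0,0]],
    [[-1,0,-122],[0,0,0]],
    [[-1,0,-154],[0,0,0]],
    [[-1,0,-182],[0,0,0]],
    [[-1,0,-202],[0,0,0]]
  ]
}}

```text
time: 6.6
position: [557.5, -235.9, 414.7]
orientation: [[0.998, -0.004, -0.07], [0.07, -0.001, 0.998], [-0.004, -1.0, -0.001]]
wrist_force: [0.1, -0.4, -2.1]
finger_gap: 49.4
```

>>> {"fn": "servo_tool", "kwargs": {
  "increments": [
    [[0,0,-20],[0,0,0]],
    [[0,0,-44],[0,0,0]],
    [[-1,0,-68],[0,0,0]],
    [[-1,0,-88],[0,0,0]],
    [[-1,0,-101],[0,0,0]],
    [[-1,0,-101],[0,0,0]],
    [[-1,0,-101],[0,0,0]],
    [[-1,0,-101],[0,0,0]]
  ]
}}

```text
time: 7.4
position: [565.6, -332.2, 416.3]
orientation: [[0.997, -0.0, -0.076], [0.076, 0.001, 0.997], [-0.0, -1.0, 0.001]]
wrist_force: [0.3, -0.4, -2.0]
finger_gap: 49.5
```

```bash
python3 st.py 564.6 -334 247
```

```text
7.40 [ 0.    0.37  0.65  1.44 -0.23  1.41  2.3 ] [ 565.6  -332.19  416.34] [ 0.33 -0.37 -1.99] gap 49.5 yaw 4.33
to [564.6, -334.0, 247.0] inc [ -1.11 169.33  -1.98]
```

>>> {"fn": "servo_tool", "kwargs": {
  "increments": [
    [[-1,10,-1],[0,0,0]],
    [[-1,30,-2],[0,0,0]],
    [[-1,58,-2],[0,0,0]],
    [[-1,86,-2],[0,0,0]],
    [[-1,114,-2],[0,0,0]],
    [[-1,138,-2],[0,0,0]],
    [[-1,154,-2],[0,0,0]],
    [[-1,160,-2],[0,0,0]]
  ]
}}

```text
time: 8.2
position: [563.9, -334.5, 254.5]
orientation: [[0.997, -0.003, -0.075], [0.075, 0.002, 0.997], [-0.003, -1.0, 0.002]]
wrist_force: [0.1, 0.1, -2.1]
finger_gap: 49.7
```

>>> {"fn": "servo_tool", "kwargs": {
  "increments": [
    [[0,2,0],[0,0,0]],
    [[0,4,0],[0,0,0]],
    [[0,6,0],[0,0,0]],
    [[0,8,0],[0,0,0]],
    [[0,9,0],[0,0,0]],
    [[0,9,0],[0,0,0]],
    [[0,9,0],[0,0,0]],
    [[0,9,0],[0,0,0]]
  ]
}}

```text
time: 9.0
position: [564.3, -335.7, 247.9]
orientation: [[0.997, 0.0, -0.074], [0.074, -0.0, 0.997], [0.0, -1.0, -0.0]]
wrist_force: [0.3, 0.4, -2.3]
finger_gap: 49.5
```

```bash
python3 st.py 564.6 -334 247
```

```text
9.00 [ 0.04  0.5   0.6   1.63 -0.31  1.11  2.36] [ 564.34 -335.69  247.88] [ 0.34  0.43 -2.31] gap 49.5 yaw 4.22
to [564.6, -334.0, 247.0] inc [0.39 0.88 1.67]
```

>>> {"fn": "servo_tool", "kwargs": {
  "increments": [
    [[0,1,0],[0,0,0]],
    [[0,1.5,0],[0,0,0]],
    [[0,1.5,0],[0,0,0]],
    [[0,1.5,0],[0,0,0]],
    [[0,1.5,0],[0,0,0]],
    [[0,1.5,0],[0,0,0]],
    [[0,1.5,0],[0,0,0]],
    [[0,1.5,0],[0,0,0]]
  ]
}}

```text
time: 9.8
position: [564.3, -335.7, 246.3]
orientation: [[0.997, 0.0, -0.074], [0.074, 0.0, 0.997], [0.0, -1.0, 0.0]]
wrist_force: [-0.6, -0.3, -2.3]
finger_gap: 49.4
```

>>> {"fn": "servo_tool", "kwargs": {
  "increments": [
    [[0,0,0],[0,0,0]],
    [[0,0,0],[0,0,0]],
    [[0,0,0],[0,0,0]],
    [[0,0,0],[0,0,0]],
    [[0,0,0],[0,0,0]],
    [[0,0,0],[0,0,0]],
    [[0,0,0],[0,0,0]],
    [[0,0,0],[0,0,0]]
  ],
  "jaw": 40
}}

```text
time: 10.6
position: [564.3, -335.6, 246.3]
orientation: [[0.997, 0.0, -0.074], [0.074, 0.0, 0.997], [0.0, -1.0, 0.0]]
wrist_force: [-0.3, -0.9, 0.6]
finger_gap: 73.5
```

>>> {"fn": "servo_tool", "kwargs": {
  "increments": [
    [[0,-10,0],[0,0,0]],
    [[0,-30,0],[0,0,0]],
    [[0,-50,0],[0,0,0]],
    [[0,-75,0],[0,0,0]],
    [[0,-100,0],[0,0,0]],
    [[0,-120,0],[0,0,0]],
    [[0,-130,0],[0,0,0]],
    [[0,-130,0],[0,0,0]]
  ]
}}

```text
time: 11.4
position: [564.5, -336.0, 378.3]
orientation: [[0.997, 0.003, -0.074], [0.074, -0.001, 0.997], [0.003, -1.0, -0.001]]
wrist_force: [0.5, -0.7, -0.4]
finger_gap: 73.3
```

```bash
python3 st.py 630.5 -111 252 630.5 -111 346; python3 - <<'E'
from m import *
rep('rnd',(395,475,170,310),112,126);rep('sq',(325,362,160,200),98,112)
E
```

```text
11.40 [ 0.01  0.39  0.64  1.49 -0.24  1.33  2.31] [ 564.49 -336.05  378.28] [ 0.47 -0.73 -0.38] gap 73.3 yaw 4.22
to [630.5, -111.0, 252.0] inc [ 82.01 126.21 219.76]
to [630.5, -111.0, 346.0] inc [ 82.3   32.21 219.62]
rnd 9 mean [ 565.9 -354.6  119.8] rect [ 566.3 -354.7] [ 3.3 10.6] ang 79.3 zmed 120.2
sq 307 mean [ 629.6 -110.3  103.2] rect [ 630.6 -111.6] [46.2 46.6] ang 5.4 zmed 103.1
```

>>> {"fn": "servo_tool", "kwargs": {
  "increments": [
    [[5,0,14],[0,0,0]],
    [[15,0,40],[0,0,0]],
    [[29,0,78],[0,0,0]],
    [[44,0,117],[0,0,0]],
    [[58,0,155],[0,0,0]],
    [[70,0,188],[0,0,0]],
    [[78,0,210],[0,0,0]],
    [[82,0,219],[0,0,0]]
  ],
  "jaw": 55
}}

```text
time: 12.25
position: [630.6, -106.0, 374.5]
orientation: [[0.997, -0.002, -0.08], [0.08, 0.002, 0.997], [-0.002, -1.0, 0.003]]
wrist_force: [0.3, 0.4, -0.7]
finger_gap: 68.4
```

>>> {"fn": "servo_tool", "kwargs": {
  "increments": [
    [[0,0,0],[0,0,0]],
    [[0,10,0],[0,0,0]],
    [[0,25,0],[0,0,0]],
    [[0,40,0],[0,0,0]],
    [[0,45,0],[0,0,0]],
    [[0,45,0],[0,0,0]],
    [[0,45,0],[0,0,0]],
    [[0,45,0],[0,0,0]]
  ]
}}

```text
time: 13.05
position: [630.2, -111.4, 332.0]
orientation: [[0.997, 0.001, -0.074], [0.074, -0.0, 0.997], [0.001, -1.0, -0.0]]
wrist_force: [0.4, -0.7, -0.3]
finger_gap: 68.1
```

```bash
python3 st.py 630.5 -111 252; python3 - <<'E'
from m import *
rep('rnd',(395,475,170,310),112,126)
E
```

```text
13.05 [-0.3   0.37  0.55  1.59 -0.2   1.23  1.93] [ 630.21 -111.36  331.96] [ 0.38 -0.71 -0.33] gap 68.1 yaw 4.22
to [630.5, -111.0, 252.0] inc [ 0.21 79.96  0.35]
rnd 301 mean [ 563.6 -335.1  119.2] rect [ 563.5 -335.6] [41.1 40.3] ang 60.7 zmed 119.3
```

>>> {"fn": "servo_tool", "kwargs": {
  "increments": [
    [[0,8,0],[0,0,0]],
    [[0,22,0],[0,0,0]],
    [[0,38,0],[0,0,0]],
    [[0,54,0],[0,0,0]],
    [[0,70,0],[0,0,0]],
    [[0,80,0],[0,0,0]],
    [[0,80,0],[0,0,0]],
    [[0,80,0],[0,0,0]]
  ]
}}

```text
time: 13.9
position: [630.1, -111.3, 251.2]
orientation: [[0.997, -0.0, -0.074], [0.074, -0.0, 0.997], [-0.0, -1.0, -0.0]]
wrist_force: [0.8, -0.1, 0.1]
finger_gap: 68.0
```

>>> {"fn": "servo_tool", "kwargs": {
  "increments": [
    [[0,0,0],[0,0,0]],
    [[0,0,0],[0,0,0]],
    [[0,0,0],[0,0,0]],
    [[0,0,0],[0,0,0]],
    [[0,0,0],[0,0,0]],
    [[0,0,0],[0,0,0]],
    [[0,0,0],[0,0,0]],
    [[0,0,0],[0,0,0]]
  ],
  "jaw": 255
}}

```text
time: 14.7
position: [630.1, -111.3, 251.7]
orientation: [[0.997, 0.001, -0.074], [0.074, 0.0, 0.997], [0.001, -1.0, 0.0]]
wrist_force: [-0.8, 0.0, 4.1]
finger_gap: 46.0
```

```bash
python3 st.py 630.5 -111 417 485 -326 417
```

```text
14.70 [-0.28  0.45  0.53  1.67 -0.25  1.09  1.96] [ 630.12 -111.3   251.75] [-0.75  0.05  4.08] gap 46.0 yaw 4.22
to [630.5, -111.0, 417.0] inc [   0.53 -165.25    0.27]
to [485.0, -326.0, 417.0] inc [-160.39 -165.38 -203.45]
```

Record: bottle pick pose is TCP (630.1, -111.3, 251.5) and jar pick pose is (545.0, -31.3, 252).

>>> {"fn": "servo_tool", "kwargs": {
  "increments": [
    [[0,-8,0],[0,0,0]],
    [[0,-24,0],[0,0,0]],
    [[0,-48,0],[0,0,0]],
    [[0,-76,0],[0,0,0]],
    [[0,-104,0],[0,0,0]],
    [[0,-132,0],[0,0,0]],
    [[0,-154,0],[0,0,0]],
    [[0,-165,0],[0,0,0]]
  ]
}}

```text
time: 15.5
position: [630.0, -111.6, 419.4]
orientation: [[0.997, 0.004, -0.073], [0.073, -0.0, 0.997], [0.004, -1.0, -0.001]]
wrist_force: [-0.1, 0.5, -3.2]
finger_gap: 46.0
```

>>> {"fn": "servo_tool", "kwargs": {
  "increments": [
    [[-8,0,-10],[0,0,0]],
    [[-22,0,-28],[0,0,0]],
    [[-44,0,-56],[0,0,0]],
    [[-67,0,-85],[0,0,0]],
    [[-90,0,-114],[0,0,0]],
    [[-113,0,-143],[0,0,0]],
    [[-132,0,-168],[0,0,0]],
    [[-146,0,-186],[0,0,0]]
  ]
}}

```text
time: 16.3
position: [493.6, -311.5, 414.7]
orientation: [[0.998, -0.004, -0.068], [0.068, 0.0, 0.998], [-0.004, -1.0, 0.0]]
wrist_force: [0.1, 0.8, -2.1]
finger_gap: 45.5
```

>>> {"fn": "servo_tool", "kwargs": {
  "increments": [
    [[-10,0,-12],[0,0,0]],
    [[-14,0,-17],[0,0,0]],
    [[-14,10,-17],[0,0,0]],
    [[-14,30,-17],[0,0,0]],
    [[-14,55,-17],[0,0,0]],
    [[-14,75,-17],[0,0,0]],
    [[-14,85,-17],[0,0,0]],
    [[-14,85,-17],[0,0,0]]
  ]
}}

```text
time: 17.1
position: [485.6, -323.8, 329.1]
orientation: [[0.997, -0.003, -0.076], [0.076, 0.002, 0.997], [-0.003, -1.0, 0.002]]
wrist_force: [-0.6, -0.1, -3.6]
finger_gap: 45.8
```

```bash
python3 st.py 485 -326 246
```

```text
17.10 [-0.04  0.27  0.69  1.74 -0.18  1.2   2.34] [ 485.63 -323.83  329.06] [-0.59 -0.08 -3.63] gap 45.8 yaw 4.34
to [485.0, -326.0, 246.0] inc [-0.52 83.06 -2.3 ]
```

>>> {"fn": "servo_tool", "kwargs": {
  "increments": [
    [[0,8,0],[0,0,0]],
    [[0,24,0],[0,0,0]],
    [[0,44,0],[0,0,0]],
    [[0,62,0],[0,0,0]],
    [[0,75,0],[0,0,0]],
    [[0,81,0],[0,0,0]],
    [[0,84,0],[0,0,0]],
    [[0,85,0],[0,0,0]]
  ]
}}

```text
time: 17.9
position: [485.6, -325.6, 246.5]
orientation: [[0.997, 0.001, -0.074], [0.074, -0.0, 0.997], [0.001, -1.0, -0.0]]
wrist_force: [1.1, 0.3, -2.4]
finger_gap: 45.8
```

>>> {"fn": "servo_tool", "kwargs": {
  "increments": [
    [[0,0,0],[0,0,0]],
    [[0,0,0],[0,0,0]],
    [[0,0,0],[0,0,0]],
    [[0,0,0],[0,0,0]],
    [[0,0,0],[0,0,0]],
    [[0,0,0],[0,0,0]],
    [[0,0,0],[0,0,0]],
    [[0,0,0],[0,0,0]]
  ]
}}

```text
time: 18.7
position: [485.4, -325.4, 246.3]
orientation: [[0.997, 0.0, -0.074], [0.074, 0.0, 0.997], [0.0, -1.0, 0.0]]
wrist_force: [0.3, 0.7, -3.7]
finger_gap: 45.7
```

```bash
python3 st.py 485 -326 245.7
```

```text
18.70 [-0.01  0.36  0.66  1.82 -0.25  1.05  2.39] [ 485.35 -325.42  246.25] [ 0.27  0.7  -3.66] gap 45.7 yaw 4.23
to [485.0, -326.0, 245.7] inc [-0.39  0.55 -0.56]
```

>>> {"fn": "servo_tool", "kwargs": {
  "increments": [
    [[0,0.5,0],[0,0,0]],
    [[0,1,0],[0,0,0]],
    [[0,1,0],[0,0,0]],
    [[0,1,0],[0,0,0]],
    [[0,1,0],[0,0,0]],
    [[0,1,0],[0,0,0]],
    [[0,1,0],[0,0,0]],
    [[0,1,0],[0,0,0]]
  ]
}}

```text
time: 19.5
position: [485.4, -325.5, 245.7]
orientation: [[0.997, 0.0, -0.074], [0.074, 0.0, 0.997], [0.0, -1.0, 0.0]]
wrist_force: [-1.8, 2.2, 4.8]
finger_gap: 45.8
```

>>> {"fn": "servo_tool", "kwargs": {
  "increments": [
    [[0,0,0],[0,0,0]],
    [[0,0,0],[0,0,0]],
    [[0,0,0],[0,0,0]],
    [[0,0,0],[0,0,0]],
    [[0,0,0],[0,0,0]],
    [[0,0,0],[0,0,0]],
    [[0,0,0],[0,0,0]],
    [[0,0,0],[0,0,0]]
  ],
  "jaw": 55
}}

```text
time: 20.3
position: [485.3, -325.4, 245.2]
orientation: [[0.997, 0.0, -0.074], [0.074, 0.0, 0.997], [0.0, -1.0, 0.0]]
wrist_force: [-0.2, 0.2, 0.4]
finger_gap: 67.9
```

>>> {"fn": "servo_tool", "kwargs": {
  "increments": [
    [[0,-10,0],[0,0,0]],
    [[0,-30,0],[0,0,0]],
    [[0,-50,0],[0,0,0]],
    [[0,-75,0],[0,0,0]],
    [[0,-100,0],[0,0,0]],
    [[0,-120,0],[0,0,0]],
    [[0,-130,0],[0,0,0]],
    [[0,-130,0],[0,0,0]]
  ]
}}

```text
time: 21.1
position: [485.6, -325.8, 377.1]
orientation: [[0.997, 0.003, -0.074], [0.074, -0.001, 0.997], [0.003, -1.0, -0.001]]
wrist_force: [-0.6, -0.2, -0.4]
finger_gap: 68.1
```

```bash
python3 st.py 615 57.8 376; python3 - <<'E'
from m import *
rep('obl',(250,288,160,208),98,112);rep('cup',(290,322,167,198),55,75)
E
```

```text
21.10 [-0.06  0.23  0.7   1.68 -0.15  1.28  2.32] [ 485.56 -325.84  377.05] [-0.56 -0.24 -0.39] gap 68.1 yaw 4.22
to [615.0, 57.8, 376.0] inc [157.31   1.04 373.08]
obl 352 mean [613.   57.3 103.4] rect [615.   57.9] [64.3 40.1] ang 4.1 zmed 103.2
cup 131 mean [625.5 -30.1  60.6] rect [625.3 -30. ] [54.1 53. ] ang 0.1 zmed 60.6
```

>>> {"fn": "servo_tool", "kwargs": {
  "increments": [
    [[6,0,14],[0,0,0]],
    [[18,0,43],[0,0,0]],
    [[34,0,81],[0,0,0]],
    [[51,0,121],[0,0,0]],
    [[68,0,161],[0,0,0]],
    [[85,0,201],[0,0,0]],
    [[102,0,241],[0,0,0]],
    [[119,0,281],[0,0,0]]
  ]
}}

```text
time: 21.95
position: [583.2, -34.6, 373.7]
orientation: [[0.997, -0.002, -0.074], [0.074, -0.0, 0.997], [-0.002, -1.0, 0.0]]
wrist_force: [1.3, 0.6, 0.1]
finger_gap: 67.9
```

>>> {"fn": "servo_tool", "kwargs": {
  "increments": [
    [[14,0,33],[0,0,0]],
    [[26,0,62],[0,0,0]],
    [[34,0,82],[0,0,0]],
    [[38.5,0,92],[0,0,0]],
    [[38.5,0,92],[0,0,0]],
    [[38.5,15,92],[0,0,0]],
    [[38.5,30,92],[0,0,0]],
    [[38.5,30,92],[0,0,0]]
  ]
}}

```text
time: 22.75
position: [613.6, 56.5, 341.7]
orientation: [[0.997, -0.006, -0.071], [0.071, -0.001, 0.997], [-0.006, -1.0, -0.001]]
wrist_force: [-0.5, -1.4, -0.4]
finger_gap: 68.2
```

```bash
python3 st.py 615 57.8 252; python3 - <<'E'
from m import *
rep('jar',(395,475,170,310),112,126);
rep('sho',(395,475,210,270),85,105);rep('jar',(395,475,170,222),112,126);rep('sq',(395,475,225,310),112,126);
E
```

```text
22.75 [-0.51  0.3   0.45  1.64 -0.14  1.24  1.61] [613.58  56.55 341.7 ] [-0.55 -1.45 -0.45] gap 68.2 yaw 4.09
to [615.0, 57.8, 252.0] inc [ 2.03 89.69  1.24]
jar 425 mean [ 541.5 -332.   119.3] rect [ 529.4 -334.5] [ 41.6 110.7] ang 88.0 zmed 119.4
sho 402 mean [ 496.6 -321.9   96.7] rect [ 509.6 -326.6] [50.2 95.3] ang 85.7 zmed 97.2
jar 304 mean [ 563.5 -334.9  119.4] rect [ 563.8 -335.5] [40.5 41.1] ang 33.4 zmed 119.5
sq 121 mean [ 486.1 -324.6  118.9] rect [ 486.3 -324.7] [25.  23.8] ang 89.2 zmed 119.0
```

>>> {"fn": "servo_tool", "kwargs": {
  "increments": [
    [[0.5,8,0],[0,0,0]],
    [[0.5,24,0],[0,0,0]],
    [[0.5,44,0],[0,0,0]],
    [[0.5,64,0],[0,0,0]],
    [[0.5,82,0],[0,0,0]],
    [[0.5,93,0],[0,0,0]],
    [[0.5,93,0],[0,0,0]],
    [[0.5,93,0],[0,0,0]]
  ]
}}

```text
time: 23.6
position: [615.6, 58.2, 252.4]
orientation: [[0.997, 0.0, -0.074], [0.074, -0.0, 0.997], [0.0, -1.0, -0.0]]
wrist_force: [0.8, 0.2, -0.0]
finger_gap: 68.3
```

>>> {"fn": "servo_tool", "kwargs": {
  "increments": [
    [[0,0,0],[0,0,0]],
    [[0,0,0],[0,0,0]],
    [[0,0,0],[0,0,0]],
    [[0,0,0],[0,0,0]],
    [[0,0,0],[0,0,0]],
    [[0,0,0],[0,0,0]],
    [[0,0,0],[0,0,0]],
    [[0,0,0],[0,0,0]]
  ],
  "jaw": 255
}}

```text
time: 24.4
position: [615.5, 58.2, 252.6]
orientation: [[0.997, 0.0, -0.074], [0.074, 0.0, 0.997], [0.0, -1.0, 0.0]]
wrist_force: [-0.2, -0.0, 2.8]
finger_gap: 40.2
```

```bash
python3 st.py 405.5 -318 417
```

```text
24.40 [-0.49  0.39  0.43  1.72 -0.18  1.07  1.65] [615.55  58.23 252.59] [-0.16 -0.04  2.78] gap 40.2 yaw 4.23
to [405.5, -318.0, 417.0] inc [-237.15 -164.58 -359.69]
```

>>> {"fn": "servo_tool", "kwargs": {
  "increments": [
    [[0,-8,0],[0,0,0]],
    [[0,-24,0],[0,0,0]],
    [[0,-48,0],[0,0,0]],
    [[0,-76,0],[0,0,0]],
    [[0,-104,0],[0,0,0]],
    [[0,-132,0],[0,0,0]],
    [[0,-154,0],[0,0,0]],
    [[0,-165,0],[0,0,0]]
  ]
}}

```text
time: 25.2
position: [615.7, 57.8, 420.7]
orientation: [[0.997, 0.004, -0.073], [0.073, 0.001, 0.997], [0.004, -1.0, 0.001]]
wrist_force: [-0.3, 0.4, -2.5]
finger_gap: 40.0
```

>>> {"fn": "servo_tool", "kwargs": {
  "increments": [
    [[-6,0,-9],[0,0,0]],
    [[-17,0,-26],[0,0,0]],
    [[-33,0,-50],[0,0,0]],
    [[-52,0,-79],[0,0,0]],
    [[-72,0,-109],[0,0,0]],
    [[-92,0,-140],[0,0,0]],
    [[-112,0,-170],[0,0,0]],
    [[-132,0,-200],[0,0,0]]
  ]
}}

```text
time: 26.0
position: [495.7, -153.7, 415.4]
orientation: [[0.997, -0.003, -0.072], [0.072, 0.0, 0.997], [-0.003, -1.0, 0.001]]
wrist_force: [-0.9, -1.1, -2.2]
finger_gap: 40.0
```

>>> {"fn": "servo_tool", "kwargs": {
  "increments": [
    [[-20,0,-30],[0,0,0]],
    [[-40,0,-60],[0,0,0]],
    [[-60,0,-90],[0,0,0]],
    [[-78,0,-118],[0,0,0]],
    [[-92,0,-140],[0,0,0]],
    [[-101,0,-154],[0,0,0]],
    [[-105,0,-160],[0,0,0]],
    [[-105,0,-160],[0,0,0]]
  ]
}}

```text
time: 26.8
position: [403.7, -319.4, 416.2]
orientation: [[0.998, -0.002, -0.07], [0.07, 0.001, 0.998], [-0.002, -1.0, 0.001]]
wrist_force: [-0.3, 0.5, -2.2]
finger_gap: 39.7
```

>>> {"fn": "servo_tool", "kwargs": {
  "increments": [
    [[0,10,0],[0,0,0]],
    [[0,28,0],[0,0,0]],
    [[0,54,0],[0,0,0]],
    [[0,82,0],[0,0,0]],
    [[0,110,0],[0,0,0]],
    [[0,134,0],[0,0,0]],
    [[0,150,0],[0,0,0]],
    [[0,160,0],[0,0,0]]
  ]
}}

```text
time: 27.6
position: [405.6, -316.5, 254.8]
orientation: [[0.997, -0.003, -0.076], [0.076, 0.002, 0.997], [-0.003, -1.0, 0.002]]
wrist_force: [-0.8, 0.9, -2.4]
finger_gap: 40.0
```

```bash
python3 st.py 405.5 -318 246.3
```

```text
27.60 [-0.1   0.2   0.78  1.98 -0.17  1.03  2.41] [ 405.58 -316.47  254.79] [-0.82  0.92 -2.44] gap 40.0 yaw 4.35
to [405.5, -318.0, 246.3] inc [-0.17  8.49 -1.53]
```

>>> {"fn": "servo_tool", "kwargs": {
  "increments": [
    [[0,3,0],[0,0,0]],
    [[0,6,0],[0,0,0]],
    [[0,8,0],[0,0,0]],
    [[0,9,0],[0,0,0]],
    [[0,10,0],[0,0,0]],
    [[0,10.5,0],[0,0,0]],
    [[0,11,0],[0,0,0]],
    [[0,11,0],[0,0,0]]
  ]
}}

```text
time: 28.4
position: [405.7, -318.4, 246.6]
orientation: [[0.997, 0.001, -0.074], [0.074, 0.0, 0.997], [0.001, -1.0, -0.0]]
wrist_force: [0.1, 1.4, -0.2]
finger_gap: 39.6
```

```bash
python3 st.py 405.5 -318 246.3
```

```text
28.40 [-0.09  0.22  0.78  1.99 -0.18  1.01  2.42] [ 405.72 -318.37  246.57] [ 0.1   1.36 -0.2 ] gap 39.6 yaw 4.22
to [405.5, -318.0, 246.3] inc [-0.19  0.27  0.39]
```

>>> {"fn": "servo_tool", "kwargs": {
  "increments": [
    [[0,0,0],[0,0,0]],
    [[0,0,0],[0,0,0]],
    [[0,0,0],[0,0,0]],
    [[0,0,0],[0,0,0]],
    [[0,0,0],[0,0,0]],
    [[0,0,0],[0,0,0]],
    [[0,0,0],[0,0,0]],
    [[0,0,0],[0,0,0]]
  ],
  "jaw": 20
}}

```text
time: 29.2
position: [405.6, -318.3, 246.2]
orientation: [[0.997, 0.0, -0.074], [0.074, 0.0, 0.997], [0.0, -1.0, 0.0]]
wrist_force: [-0.2, 0.3, 0.7]
finger_gap: 79.2
```

>>> {"fn": "servo_tool", "kwargs": {
  "increments": [
    [[0,-10,0],[0,0,0]],
    [[0,-30,0],[0,0,0]],
    [[0,-50,0],[0,0,0]],
    [[0,-75,0],[0,0,0]],
    [[0,-100,0],[0,0,0]],
    [[0,-120,0],[0,0,0]],
    [[0,-130,0],[0,0,0]],
    [[0,-130,0],[0,0,0]]
  ]
}}

```text
time: 30.0
position: [405.8, -318.7, 377.8]
orientation: [[0.997, 0.003, -0.074], [0.074, -0.001, 0.997], [0.003, -1.0, -0.001]]
wrist_force: [0.1, -0.3, 0.2]
finger_gap: 80.1
```

>>> {"fn": "servo_tool", "kwargs": {
  "increments": [
    [[8,0,9],[0,0,0]],
    [[24,0,27],[0,0,0]],
    [[46,0,52],[0,0,0]],
    [[72,0,81],[0,0,0]],
    [[98,0,111],[0,0,0]],
    [[124,0,140],[0,0,0]],
    [[150,0,169],[0,0,0]],
    [[176,0,199],[0,0,0]]
  ]
}}

```text
time: 30.8
position: [567.1, -104.3, 374.5]
orientation: [[0.997, -0.003, -0.074], [0.074, 0.001, 0.997], [-0.003, -1.0, 0.001]]
wrist_force: [-0.7, -1.0, -0.3]
finger_gap: 80.0
```

>>> {"fn": "servo_tool", "kwargs": {
  "increments": [
    [[24,0,27],[0,0,0]],
    [[44,0,50],[0,0,0]],
    [[57,0,65],[0,0,0]],
    [[64,0,72],[0,0,0]],
    [[64,0,72],[0,0,0]],
    [[64,0,72],[0,0,0]],
    [[64,0,72],[0,0,0]],
    [[64,0,72],[0,0,0]]
  ]
}}

```text
time: 31.6
position: [624.4, -31.9, 376.7]
orientation: [[0.997, 0.0, -0.071], [0.071, 0.0, 0.997], [0.0, -1.0, 0.0]]
wrist_force: [-0.7, 0.1, -0.2]
finger_gap: 80.4
```

```bash
python3 st.py 625.3 -30 206; python3 - <<'E'
from m import *
rep('can',(395,475,250,310),112,126);rep('sq',(395,475,223,255),112,126);rep('jar',(395,475,170,222),112,126)
cv2.imwrite('pics/top2.png',c['frame'])
c=cam('wrist');cv2.imwrite('pics/w2.png',c['frame'])
E
```

```text
31.60 [-0.44  0.31  0.56  1.57 -0.17  1.31  1.78] [624.45 -31.92 376.65] [-0.74  0.1  -0.18] gap 80.4 yaw 4.09
to [625.3, -30.0, 206.0] inc [  0.92 170.65   1.85]
can 165 mean [ 406.  -317.2  118.8] rect [ 405.6 -318.4] [32.2 23.6] ang 4.4 zmed 119.1
sq 120 mean [ 486.  -324.6  119.2] rect [ 486.3 -325.1] [23.6 25.1] ang 0.4 zmed 119.1
jar 302 mean [ 563.5 -335.1  119.3] rect [ 564.  -335.7] [40.2 41. ] ang 61.3 zmed 119.6
```

View pics/w2.png

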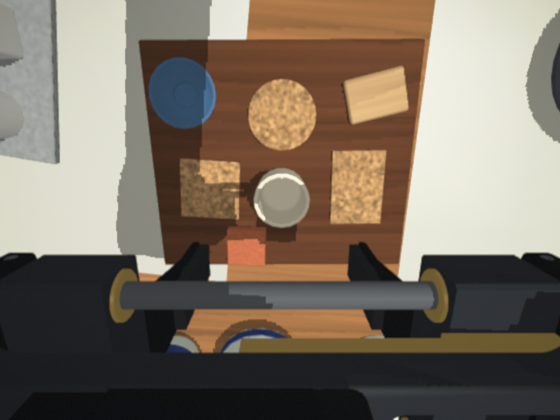

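View pics/top2.png

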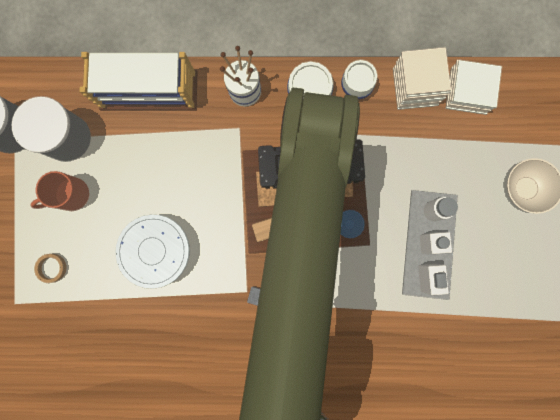

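The top view shows all three containers standing on the slab at (445,208), (440,242) and (438,279). The wrist view shows the bare mats at round (282,115), square (210,189) and oblong (358,187), with the cup at (281,197). I'll measure the mats and cup by ray casting from this view.

```bash
cat > mats.py <<'E'
from h import *
np.set_printoptions(precision=1,suppress=True)
c=cam('wrist');h=cv2.cvtColor(c['frame'],cv2.COLOR_BGR2HSV)
o=-c['R'].T@c['t']
def cast(k,z):
    d=np.c_[(k-[c['cx'],c['cy']])/c['f'],np.ones(len(k))]@c['R'];return (o+d*((z-o[2])/d[:,2])[:,None])[:,:2].astype(np.float32)
print('board',h[220,300],h[70,240],'cork',h[115,282],h[189,210],h[187,358],'rim',h[175,282])
m=cv2.inRange(h,(8,60,95),(25,190,255));m[:70]=0;m[235:]=0
m=cv2.morphologyEx(m,cv2.MORPH_CLOSE,np.ones((5,5)));m=cv2.morphologyEx(m,cv2.MORPH_OPEN,np.ones((3,3)))
for k in cv2.findContours(m,0,1)[0]:
    if cv2.contourArea(k)>900: print(k[:,0].mean(0),[np.round(x,1) for x in cv2.minAreaRect(cast(k[:,0],16))])
W=world(c);q=(W[...,2]>56)&(W[...,2]<70);q[:,:240]=0;q[:,325:]=0;q[240:]=0
print('cup',q.sum(),cv2.minAreaRect(W[q][:,:2].astype(np.float32)),np.median(W[q][:,2]))
E
python3 mats.py
```

```text
board [ 13  99 124] [ 11 144 110] cork [ 16 123 182] [ 16 120 102] [ 16 125 200] rim [ 25  19 251]
[296.2 158.7] [array([585.9, -16.9]), array([178.2, 262.2]), np.float64(4.2)]
cup 741 ((622.9655151367188, -29.758056640625), (55.17245864868164, 54.88117980957031), 48.532386779785156) 61.18988060706323
```

```bash
cat >> mats.py <<'E'
print(cast(np.array([[282,115],[210,189],[357.5,187]],float),16))
E
python3 mats.py|tail -4; python3 st.py 624.2 -30 206
```

```text
cup 733 ((622.6399536132812, -29.77397918701172), (54.69490051269531, 54.760318756103516), 60.87274932861328) 61.21669140714496
[[ 541.8  -34.3]
 [ 627.6 -109.4]
 [ 613.    56.8]]
31.80 [-0.44  0.31  0.56  1.57 -0.17  1.31  1.78] [624.79 -30.8  376.5 ] [-0.2   0.55 -0.07] gap 80.4 yaw 4.19
to [624.2, -30.0, 206.0] inc [ -0.6 170.5   0.8]
```

>>> {"fn": "servo_tool", "kwargs": {
  "increments": [
    [[0,10,1],[0,0,0]],
    [[0,30,1],[0,0,0]],
    [[0,55,1],[0,0,0]],
    [[0,80,1],[0,0,0]],
    [[0,105,1],[0,0,0]],
    [[0,125,1],[0,0,0]],
    [[0,140,1],[0,0,0]],
    [[0,150,1],[0,0,0]]
  ]
}}

```text
time: 32.6
position: [624.4, -29.2, 224.5]
orientation: [[0.997, -0.002, -0.074], [0.074, -0.0, 0.997], [-0.002, -1.0, 0.0]]
wrist_force: [0.4, 0.3, 0.6]
finger_gap: 79.9
```

>>> {"fn": "servo_tool", "kwargs": {
  "increments": [
    [[0,5,0],[0,0,0]],
    [[0,10,0],[0,0,0]],
    [[0,15,0],[0,0,0]],
    [[0,19,0],[0,0,0]],
    [[0,20,0],[0,0,0]],
    [[0,20,0],[0,0,0]],
    [[0,20,0],[0,0,0]],
    [[0,20,0],[0,0,0]]
  ]
}}

```text
time: 33.4
position: [625.1, -29.3, 206.6]
orientation: [[0.997, 0.001, -0.074], [0.074, 0.0, 0.997], [0.001, -1.0, 0.0]]
wrist_force: [-0.5, -0.3, 0.4]
finger_gap: 80.2
```

```bash
python3 st.py 624.2 -30 206
```

```text
33.40 [-0.4   0.47  0.51  1.73 -0.27  1.    1.85] [625.05 -29.34 206.59] [-0.48 -0.27  0.45] gap 80.2 yaw 4.22
to [624.2, -30.0, 206.0] inc [-0.9   0.59 -0.59]
```

>>> {"fn": "servo_tool", "kwargs": {
  "increments": [
    [[-0.5,0,-0.5],[0,0,0]],
    [[-0.5,0,-0.5],[0,0,0]],
    [[-0.5,0,-0.5],[0,0,0]],
    [[-0.5,0,-0.5],[0,0,0]],
    [[-0.5,0,-0.5],[0,0,0]],
    [[-0.5,0,-0.5],[0,0,0]],
    [[-0.5,0,-0.5],[0,0,0]],
    [[-0.5,0,-0.5],[0,0,0]]
  ],
  "jaw": 255,
  "grip_force": 20
}}

```text
time: 34.2
position: [624.5, -29.8, 206.3]
orientation: [[0.997, 0.0, -0.074], [0.074, 0.0, 0.997], [0.0, -1.0, 0.0]]
wrist_force: [-0.8, -0.8, 1.7]
finger_gap: 55.1
```

>>> {"fn": "servo_tool", "kwargs": {
  "increments": [
    [[0,-5,0],[0,0,0]],
    [[0,-15,0],[0,0,0]],
    [[0,-35,0],[0,0,0]],
    [[0,-58,0],[0,0,0]],
    [[0,-82,0],[0,0,0]],
    [[0,-106,0],[0,0,0]],
    [[0,-122,0],[0,0,0]],
    [[0,-130,0],[0,0,0]]
  ]
}}

```text
time: 35.0
position: [624.8, -30.1, 338.5]
orientation: [[0.997, 0.003, -0.073], [0.073, 0.0, 0.997], [0.003, -1.0, 0.0]]
wrist_force: [-0.3, 0.1, -0.7]
finger_gap: 55.4
```

```bash
python3 st.py 462.4 321.8 336; python3 - <<'E'
from m import *
u=[(105,200,205,295)]
rep('wheel',u[0],50,68)
k=[cam('wrist')]
W2=world(k[0]);q=(W2[...,2]>230-70)&(W2[...,2]<230);q[:,:200]=0;q[:,360:]=0;q[245:]=0;print(q.sum(),np.nanmedian(W2[q],0) if q.any() else '')
E
```

```text
35.00 [-0.44  0.33  0.55  1.62 -0.18  1.23  1.79] [624.79 -30.13 338.48] [-0.32  0.1  -0.73] gap 55.4 yaw 4.21
to [462.4, 321.8, 336.0] inc [-136.1     2.12  362.92]
wheel 4279 mean [462.6 321.2  59.4] rect [463.  321.8] [168.8 167.7] ang 84.3 zmed 59.4
1752 [598.4 -33.3 179.4]
```

>>> {"fn": "servo_tool", "kwargs": {
  "increments": [
    [[-4,0,10],[0,0,0]],
    [[-11,0,29],[0,0,0]],
    [[-21,0,56],[0,0,0]],
    [[-33,0,88],[0,0,0]],
    [[-46,0,122],[0,0,0]],
    [[-59,0,157],[0,0,0]],
    [[-72,0,192],[0,0,0]],
    [[-85,0,227],[0,0,0]]
  ]
}}

```text
time: 35.9
position: [521.1, 192.1, 334.8]
orientation: [[0.997, -0.002, -0.074], [0.074, -0.001, 0.997], [-0.002, -1.0, -0.001]]
wrist_force: [0.7, 0.3, -1.9]
finger_gap: 55.0
```

>>> {"fn": "servo_tool", "kwargs": {
  "increments": [
    [[-12,0,32],[0,0,0]],
    [[-24,0,62],[0,0,0]],
    [[-34,0,90],[0,0,0]],
    [[-42,0,112],[0,0,0]],
    [[-48,0,128],[0,0,0]],
    [[-51,0,136],[0,0,0]],
    [[-51,0,136],[0,0,0]],
    [[-51,0,136],[0,0,0]]
  ]
}}

```text
time: 36.7
position: [462.2, 321.3, 335.7]
orientation: [[0.997, -0.0, -0.073], [0.073, -0.001, 0.997], [-0.0, -1.0, -0.001]]
wrist_force: [0.2, -0.3, -1.4]
finger_gap: 55.2
```

>>> {"fn": "servo_tool", "kwargs": {
  "increments": [
    [[0,4,0],[0,0,0]],
    [[0,14,0],[0,0,0]],
    [[0,28,0],[0,0,0]],
    [[0,42,0],[0,0,0]],
    [[0,55,0],[0,0,0]],
    [[0,65,0],[0,0,0]],
    [[0,70,0],[0,0,0]],
    [[0,70,0],[0,0,0]]
  ]
}}

```text
time: 37.5
position: [461.9, 322.0, 265.3]
orientation: [[0.997, -0.001, -0.074], [0.074, -0.001, 0.997], [-0.001, -1.0, -0.001]]
wrist_force: [0.7, 0.0, -1.0]
finger_gap: 55.3
```

```bash
python3 st.py 462.7 321.8 254.3
```

```text
37.50 [-0.93  0.25  0.32  1.84 -0.09  1.06  1.06] [461.87 321.97 265.29] [ 0.7   0.05 -0.97] gap 55.3 yaw 4.22
to [462.7, 321.8, 254.3] inc [ 0.82 10.99 -0.22]
```

>>> {"fn": "servo_tool", "kwargs": {
  "increments": [
    [[0.5,3,0],[0,0,0]],
    [[0.5,6,0],[0,0,0]],
    [[0.5,8,0],[0,0,0]],
    [[0.5,9,0],[0,0,0]],
    [[0.5,10,0],[0,0,0]],
    [[0.5,10.5,0],[0,0,0]],
    [[0.5,10.5,0],[0,0,0]],
    [[0.5,10.5,0],[0,0,0]]
  ]
}}

```text
time: 38.3
position: [462.6, 322.2, 255.9]
orientation: [[0.997, 0.0, -0.074], [0.074, 0.0, 0.997], [0.0, -1.0, 0.0]]
wrist_force: [-0.1, 0.4, -1.0]
finger_gap: 55.3
```

```bash
python3 st.py 462.7 321.8 254.3
```

```text
38.30 [-0.93  0.26  0.32  1.85 -0.09  1.04  1.07] [462.62 322.16 255.87] [-0.14  0.41 -0.98] gap 55.3 yaw 4.22
to [462.7, 321.8, 254.3] inc [ 0.06  1.57 -0.36]
```

>>> {"fn": "servo_tool", "kwargs": {
  "increments": [
    [[0,0.5,0],[0,0,0]],
    [[0,1,0],[0,0,0]],
    [[0,1.5,0],[0,0,0]],
    [[0,1.5,0],[0,0,0]],
    [[0,1.5,0],[0,0,0]],
    [[0,1.5,0],[0,0,0]],
    [[0,1.5,0],[0,0,0]],
    [[0,1.5,0],[0,0,0]]
  ]
}}

```text
time: 39.1
position: [462.6, 322.2, 254.3]
orientation: [[0.997, 0.0, -0.074], [0.074, 0.0, 0.997], [0.0, -1.0, 0.0]]
wrist_force: [-0.4, -0.8, 0.0]
finger_gap: 55.1
```

>>> {"fn": "servo_tool", "kwargs": {
  "increments": [
    [[0,0,0],[0,0,0]],
    [[0,0,0],[0,0,0]],
    [[0,0,0],[0,0,0]],
    [[0,0,0],[0,0,0]],
    [[0,0,0],[0,0,0]],
    [[0,0,0],[0,0,0]],
    [[0,0,0],[0,0,0]],
    [[0,0,0],[0,0,0]]
  ],
  "jaw": 10,
  "grip_force": 25
}}

```text
time: 39.9
position: [462.6, 322.2, 254.3]
orientation: [[0.997, 0.0, -0.074], [0.074, 0.0, 0.997], [0.0, -1.0, 0.0]]
wrist_force: [0.1, -0.2, 0.3]
finger_gap: 83.4
```

>>> {"fn": "servo_tool", "kwargs": {
  "increments": [
    [[0,-10,0],[0,0,0]],
    [[0,-30,0],[0,0,0]],
    [[0,-50,0],[0,0,0]],
    [[0,-75,0],[0,0,0]],
    [[0,-95,0],[0,0,0]],
    [[0,-110,0],[0,0,0]],
    [[0,-120,0],[0,0,0]],
    [[0,-120,0],[0,0,0]]
  ]
}}

```text
time: 40.7
position: [462.9, 322.3, 375.8]
orientation: [[0.997, 0.002, -0.074], [0.074, 0.002, 0.997], [0.002, -1.0, 0.002]]
wrist_force: [0.3, 0.1, -0.1]
finger_gap: 83.1
```

```bash
python3 st.py 405.6 -318.3 376; python3 - <<'E'
from m import *
rep('can',(395,475,250,310),112,126);rep('sq',(395,475,223,255),112,126);rep('jar',(395,475,170,222),112,126);rep('cup',(105,200,205,295),100,115)
k=cam('wrist');W=world(k);cv2.imwrite('pics/w3.png',k['frame']);q=(W[...,2]>104)&(W[...,2]<116);q[:,:200]=0;q[:,360:]=0
print('cupW',q.sum(),cv2.minAreaRect(W[q][:,:2].astype(np.float32)) if q.any() else'')
E
```

```text
40.70 [-0.95  0.15  0.33  1.72 -0.05  1.27  1.03] [462.89 322.31 375.79] [ 0.34  0.13 -0.05] gap 83.1 yaw 4.22
to [405.6, -318.3, 376.0] inc [-104.32   -1.44 -634.65]
can 162 mean [ 405.9 -317.3  118.7] rect [ 405.5 -317.8] [31.9 22. ] ang 6.5 zmed 119.0
sq 122 mean [ 486.1 -324.7  119.1] rect [ 486.3 -325. ] [24.6 23.8] ang 89.3 zmed 119.4
jar 300 mean [ 563.6 -335.1  119.3] rect [ 563.9 -335.3] [41.  40.2] ang 67.4 zmed 119.5
cup 0
cupW 1044 ((460.9844970703125, 321.14984130859375), (54.88792419433594, 54.52595138549805), 36.583553314208984)
```

View pics/w3.png

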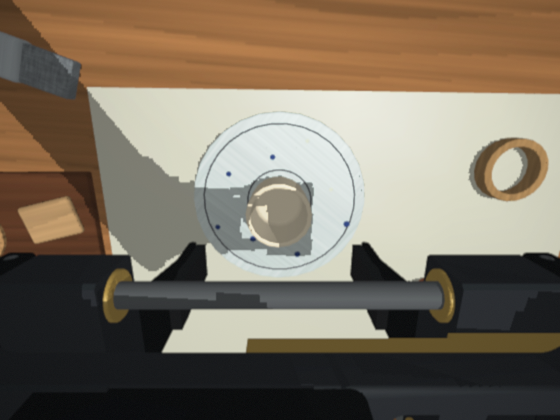

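The cup stands on the wheel (wrist image: cup at (279,212), inside the inner circle). Measured centre is about (461–463, 321–322), against the wheel at (462.7, 321.8). I'll return the containers next, swinging wide of the inner reach limit.

>>> {"fn": "servo_tool", "kwargs": {
  "increments": [
    [[5,0,-20],[0,0,0]],
    [[14,0,-62],[0,0,0]],
    [[24,0,-106],[0,0,0]],
    [[34,0,-150],[0,0,0]],
    [[44,0,-195],[0,0,0]],
    [[54,0,-240],[0,0,0]],
    [[64,0,-285],[0,0,0]],
    [[74,0,-328],[0,0,0]]
  ],
  "jaw": 55
}}

```text
time: 41.6
position: [560.3, -1.6, 373.1]
orientation: [[0.997, -0.002, -0.073], [0.073, -0.0, 0.997], [-0.002, -1.0, -0.0]]
wrist_force: [0.6, -0.4, -0.2]
finger_gap: 68.5
```

>>> {"fn": "servo_tool", "kwargs": {
  "increments": [
    [[-20,0,-35],[0,0,0]],
    [[-43,0,-75],[0,0,0]],
    [[-67,0,-116],[0,0,0]],
    [[-91,0,-157],[0,0,0]],
    [[-115,0,-198],[0,0,0]],
    [[-138,0,-238],[0,0,0]],
    [[-158,0,-272],[0,0,0]],
    [[-172,0,-297],[0,0,0]]
  ]
}}

```text
time: 42.4
position: [408.6, -310.7, 373.4]
orientation: [[0.998, -0.002, -0.071], [0.071, 0.0, 0.998], [-0.001, -1.0, 0.0]]
wrist_force: [1.1, 0.4, 0.6]
finger_gap: 68.3
```

>>> {"fn": "servo_tool", "kwargs": {
  "increments": [
    [[-5,0,-9],[0,0,0]],
    [[-5,0,-9],[0,0,0]],
    [[-5,0,-9],[0,0,0]],
    [[-5,8,-9],[0,0,0]],
    [[-5,20,-9],[0,0,0]],
    [[-5,30,-9],[0,0,0]],
    [[-5,30,-9],[0,0,0]],
    [[-5,30,-9],[0,0,0]]
  ]
}}

```text
time: 43.2
position: [406.6, -317.5, 343.7]
orientation: [[0.997, -0.001, -0.074], [0.074, 0.0, 0.997], [-0.001, -1.0, 0.0]]
wrist_force: [0.0, 0.4, -0.6]
finger_gap: 68.1
```

```bash
python3 st.py 405.7 -318.3 246.3; python3 - <<'E'
from m import *
rep('cup',(105,200,205,295),100,118);rep('wheel',(105,200,205,295),50,68)
E
```

```text
43.20 [-0.23  0.09  0.89  1.89 -0.07  1.2   2.33] [ 406.55 -317.46  343.74] [ 0.01  0.41 -0.61] gap 68.1 yaw 4.23
to [405.7, -318.3, 246.3] inc [-0.81 97.44 -0.8 ]
cup 181 mean [463.3 322.  108. ] rect [463.  321.6] [52.5 54.7] ang 0.3 zmed 108.4
wheel 3905 mean [462.6 319.8  59.7] rect [463.2 321.6] [168.2 168.4] ang 63.3 zmed 59.6
```

The cup is centred on the wheel to within 1 mm in the top camera. Take the can.

>>> {"fn": "servo_tool", "kwargs": {
  "increments": [
    [[-0.8,8,-0.8],[0,0,0]],
    [[-0.8,24,-0.8],[0,0,0]],
    [[-0.8,46,-0.8],[0,0,0]],
    [[-0.8,66,-0.8],[0,0,0]],
    [[-0.8,84,-0.8],[0,0,0]],
    [[-0.8,97,-0.8],[0,0,0]],
    [[-0.8,97,-0.8],[0,0,0]],
    [[-0.8,97,-0.8],[0,0,0]]
  ]
}}

```text
time: 44.05
position: [405.9, -318.8, 247.5]
orientation: [[0.997, 0.0, -0.073], [0.073, -0.0, 0.997], [0.0, -1.0, -0.0]]
wrist_force: [-0.2, 0.4, 0.6]
finger_gap: 68.5
```

>>> {"fn": "servo_tool", "kwargs": {
  "increments": [
    [[0,0,0],[0,0,0]],
    [[0,0,0],[0,0,0]],
    [[0,0,0],[0,0,0]],
    [[0,0,0],[0,0,0]],
    [[0,0,0],[0,0,0]],
    [[0,0,0],[0,0,0]],
    [[0,0,0],[0,0,0]],
    [[0,0,0],[0,0,0]]
  ],
  "jaw": 255
}}

```text
time: 44.85
position: [406.0, -318.6, 247.5]
orientation: [[0.997, 0.0, -0.074], [0.074, 0.0, 0.997], [0.0, -1.0, 0.0]]
wrist_force: [0.2, 0.9, 3.6]
finger_gap: 39.8
```

>>> {"fn": "servo_tool", "kwargs": {
  "increments": [
    [[0,-8,0],[0,0,0]],
    [[0,-24,0],[0,0,0]],
    [[0,-48,0],[0,0,0]],
    [[0,-76,0],[0,0,0]],
    [[0,-104,0],[0,0,0]],
    [[0,-132,0],[0,0,0]],
    [[0,-154,0],[0,0,0]],
    [[0,-170,0],[0,0,0]]
  ]
}}

```text
time: 45.65
position: [405.4, -318.9, 418.7]
orientation: [[0.997, 0.001, -0.073], [0.073, -0.0, 0.997], [0.001, -1.0, -0.0]]
wrist_force: [0.2, -0.4, -2.5]
finger_gap: 40.3
```

```bash
python3 st.py 615 58 416
```

```text
45.65 [-0.26  0.01  0.89  1.79 -0.01  1.35  2.28] [ 405.45 -318.89  418.74] [ 0.24 -0.45 -2.51] gap 40.3 yaw 4.19
to [615.0, 58.0, 416.0] inc [236.53   2.89 360.57]
```

>>> {"fn": "servo_tool", "kwargs": {
  "increments": [
    [[6,0,9],[0,0,0]],
    [[17,0,26],[0,0,0]],
    [[33,0,50],[0,0,0]],
    [[52,0,79],[0,0,0]],
    [[72,0,109],[0,0,0]],
    [[92,0,140],[0,0,0]],
    [[112,0,170],[0,0,0]],
    [[132,0,200],[0,0,0]]
  ]
}}

```text
time: 46.45
position: [522.9, -107.0, 415.7]
orientation: [[0.997, -0.002, -0.074], [0.074, 0.0, 0.997], [-0.002, -1.0, 0.001]]
wrist_force: [-0.0, -1.4, -2.7]
finger_gap: 39.7
```

>>> {"fn": "servo_tool", "kwargs": {
  "increments": [
    [[20,0,30],[0,0,0]],
    [[40,0,60],[0,0,0]],
    [[60,0,90],[0,0,0]],
    [[78,0,118],[0,0,0]],
    [[92,0,140],[0,0,0]],
    [[101,0,154],[0,0,0]],
    [[104.5,0,160],[0,0,0]],
    [[104.5,0,160],[0,0,0]]
  ]
}}

```text
time: 47.25
position: [615.0, 58.4, 416.4]
orientation: [[0.997, -0.001, -0.074], [0.074, -0.001, 0.997], [-0.002, -1.0, -0.001]]
wrist_force: [0.0, 0.2, -2.7]
finger_gap: 39.6
```

>>> {"fn": "servo_tool", "kwargs": {
  "increments": [
    [[0,10,0],[0,0,0]],
    [[0,28,0],[0,0,0]],
    [[0,54,0],[0,0,0]],
    [[0,82,0],[0,0,0]],
    [[0,110,0],[0,0,0]],
    [[0,134,0],[0,0,0]],
    [[0,146,0],[0,0,0]],
    [[0,150,0],[0,0,0]]
  ]
}}

```text
time: 48.05
position: [614.3, 56.6, 265.8]
orientation: [[0.997, -0.002, -0.072], [0.072, -0.001, 0.997], [-0.002, -1.0, -0.001]]
wrist_force: [0.2, -0.1, -1.9]
finger_gap: 40.0
```

```bash
python3 st.py 615 58 253.5
```

```text
48.05 [-0.57  0.39  0.54  1.71 -0.22  1.1   1.68] [614.32  56.58 265.81] [ 0.15 -0.06 -1.93] gap 40.0 yaw 4.12
to [615.0, 58.0, 253.5] inc [ 0.81 12.31  1.37]
```

>>> {"fn": "servo_tool", "kwargs": {
  "increments": [
    [[0.5,4,0],[0,0,0]],
    [[0.5,8,0],[0,0,0]],
    [[0.5,10,0],[0,0,0]],
    [[0.5,12,0],[0,0,0]],
    [[0.5,13,0],[0,0,0]],
    [[0.5,13.5,0],[0,0,0]],
    [[0.5,13.5,0],[0,0,0]],
    [[0.5,13.5,0],[0,0,0]]
  ]
}}

```text
time: 48.85
position: [615.7, 57.9, 253.9]
orientation: [[0.997, 0.0, -0.074], [0.074, 0.0, 0.997], [0.0, -1.0, 0.0]]
wrist_force: [0.1, 0.5, -2.6]
finger_gap: 40.1
```

```bash
python3 st.py 615 58 253.5
```

```text
48.85 [-0.57  0.4   0.53  1.72 -0.23  1.08  1.68] [615.73  57.93 253.91] [ 0.13  0.46 -2.55] gap 40.1 yaw 4.23
to [615.0, 58.0, 253.5] inc [-0.72  0.41  0.12]
```

>>> {"fn": "servo_tool", "kwargs": {
  "increments": [
    [[-0.5,0.5,0],[0,0,0]],
    [[-0.5,1,0],[0,0,0]],
    [[-0.5,1,0],[0,0,0]],
    [[-0.5,1,0],[0,0,0]],
    [[-0.5,1,0],[0,0,0]],
    [[-0.5,1,0],[0,0,0]],
    [[-0.5,1,0],[0,0,0]],
    [[-0.5,1,0],[0,0,0]]
  ]
}}

```text
time: 49.65
position: [615.4, 57.9, 253.5]
orientation: [[0.997, 0.001, -0.074], [0.074, 0.0, 0.997], [0.001, -1.0, 0.0]]
wrist_force: [-2.4, -0.3, 6.1]
finger_gap: 40.0
```

>>> {"fn": "servo_tool", "kwargs": {
  "increments": [
    [[0,0,0],[0,0,0]],
    [[0,0,0],[0,0,0]],
    [[0,0,0],[0,0,0]],
    [[0,0,0],[0,0,0]],
    [[0,0,0],[0,0,0]],
    [[0,0,0],[0,0,0]],
    [[0,0,0],[0,0,0]],
    [[0,0,0],[0,0,0]]
  ],
  "jaw": 55
}}

```text
time: 50.45
position: [615.2, 57.9, 252.8]
orientation: [[0.997, 0.0, -0.074], [0.074, 0.0, 0.997], [0.0, -1.0, 0.0]]
wrist_force: [0.4, 0.1, -0.6]
finger_gap: 68.3
```

>>> {"fn": "servo_tool", "kwargs": {
  "increments": [
    [[0,-10,0],[0,0,0]],
    [[0,-30,0],[0,0,0]],
    [[0,-50,0],[0,0,0]],
    [[0,-75,0],[0,0,0]],
    [[0,-100,0],[0,0,0]],
    [[0,-120,0],[0,0,0]],
    [[0,-130,0],[0,0,0]],
    [[0,-130,0],[0,0,0]]
  ]
}}

```text
time: 51.25
position: [615.6, 57.7, 384.8]
orientation: [[0.997, 0.003, -0.074], [0.074, 0.001, 0.997], [0.003, -1.0, 0.001]]
wrist_force: [-0.3, -0.0, 0.8]
finger_gap: 68.3
```

>>> {"fn": "servo_tool", "kwargs": {
  "increments": [
    [[-6,0,-14],[0,0,0]],
    [[-18,0,-43],[0,0,0]],
    [[-34,0,-81],[0,0,0]],
    [[-51,0,-121],[0,0,0]],
    [[-68,0,-161],[0,0,0]],
    [[-85,0,-201],[0,0,0]],
    [[-102,0,-241],[0,0,0]],
    [[-119,0,-281],[0,0,0]]
  ]
}}

```text
time: 52.05
position: [515.0, -233.4, 381.3]
orientation: [[0.997, -0.002, -0.073], [0.073, 0.001, 0.997], [-0.002, -1.0, 0.001]]
wrist_force: [0.1, -0.8, -0.6]
finger_gap: 68.4
```

>>> {"fn": "servo_tool", "kwargs": {
  "increments": [
    [[-14,0,-33],[0,0,0]],
    [[-26,0,-62],[0,0,0]],
    [[-34,0,-82],[0,0,0]],
    [[-38.5,0,-92],[0,0,0]],
    [[-38.5,0,-92],[0,0,0]],
    [[-38.5,15,-92],[0,0,0]],
    [[-38.5,30,-92],[0,0,0]],
    [[-38.5,30,-92],[0,0,0]]
  ]
}}

```text
time: 52.85
position: [485.5, -323.4, 349.2]
orientation: [[0.997, -0.005, -0.076], [0.076, 0.003, 0.997], [-0.005, -1.0, 0.003]]
wrist_force: [0.5, 1.0, 0.0]
finger_gap: 68.0
```

```bash
python3 st.py 485.6 -325.4 246; python3 - <<'E'
from m import *
rep('can cap',(250,288,160,208),117,145); rep('can',(250,288,160,208),98,112); rep('dish',(334,367,208,240),27,45)
E
```

```text
52.85 [-0.13  0.27  0.79  1.72 -0.2   1.25  2.36] [ 485.53 -323.43  349.24] [0.52 1.02 0.04] gap 68.0 yaw 4.37
to [485.6, -325.4, 246.0] inc [  0.4  103.24  -2.31]
can cap 151 mean [614.5  57.5 124.8] rect [614.3  57.9] [32.6 21.9] ang 2.1 zmed 124.7
can 356 mean [612.9  57.2 103.2] rect [614.6  57.7] [64.1 39.8] ang 4.3 zmed 103.2
dish 187 mean [ 529.3 -135.1   29.7] rect [ 530.8 -134.6] [63.4 64. ] ang 0.5 zmed 29.4
```

The can is back within 1 mm of its original spot and the dish hasn't moved. Next, the bottle.

>>> {"fn": "servo_tool", "kwargs": {
  "increments": [
    [[0,8,0],[0,0,0]],
    [[0,24,0],[0,0,0]],
    [[0,46,0],[0,0,0]],
    [[0,70,0],[0,0,0]],
    [[0,92,0],[0,0,0]],
    [[0,106,0],[0,0,0]],
    [[0,106,0],[0,0,0]],
    [[0,106,0],[0,0,0]]
  ]
}}

```text
time: 53.7
position: [485.7, -325.9, 246.9]
orientation: [[0.997, 0.0, -0.073], [0.073, -0.0, 0.997], [0.0, -1.0, -0.0]]
wrist_force: [0.9, 0.4, 0.6]
finger_gap: 68.2
```

>>> {"fn": "servo_tool", "kwargs": {
  "increments": [
    [[0,0,0],[0,0,0]],
    [[0,0,0],[0,0,0]],
    [[0,0,0],[0,0,0]],
    [[0,0,0],[0,0,0]],
    [[0,0,0],[0,0,0]],
    [[0,0,0],[0,0,0]],
    [[0,0,0],[0,0,0]],
    [[0,0,0],[0,0,0]]
  ],
  "jaw": 255
}}

```text
time: 54.5
position: [485.8, -325.8, 247.3]
orientation: [[0.997, 0.001, -0.074], [0.074, 0.0, 0.997], [0.001, -1.0, -0.0]]
wrist_force: [-0.7, 1.7, 5.8]
finger_gap: 45.7
```

>>> {"fn": "servo_tool", "kwargs": {
  "increments": [
    [[0,-8,0],[0,0,0]],
    [[0,-24,0],[0,0,0]],
    [[0,-48,0],[0,0,0]],
    [[0,-76,0],[0,0,0]],
    [[0,-104,0],[0,0,0]],
    [[0,-132,0],[0,0,0]],
    [[0,-154,0],[0,0,0]],
    [[0,-170,0],[0,0,0]]
  ]
}}

```text
time: 55.3
position: [485.3, -326.1, 419.1]
orientation: [[0.997, 0.002, -0.073], [0.073, -0.001, 0.997], [0.002, -1.0, -0.001]]
wrist_force: [0.4, 0.3, -2.8]
finger_gap: 45.9
```

```bash
python3 st.py 630 -111.2 416
```

```text
55.30 [-0.15  0.22  0.81  1.63 -0.16  1.37  2.33] [ 485.25 -326.08  419.07] [ 0.38  0.25 -2.8 ] gap 45.9 yaw 4.20
to [630.0, -111.2, 416.0] inc [160.08   3.2  203.71]
```

>>> {"fn": "servo_tool", "kwargs": {
  "increments": [
    [[8,0,10],[0,0,0]],
    [[22,0,28],[0,0,0]],
    [[44,0,56],[0,0,0]],
    [[67,0,85],[0,0,0]],
    [[90,0,114],[0,0,0]],
    [[113,0,143],[0,0,0]],
    [[132,0,168],[0,0,0]],
    [[146,0,186],[0,0,0]]
  ]
}}

```text
time: 56.1
position: [618.7, -125.3, 414.8]
orientation: [[0.997, -0.003, -0.077], [0.077, 0.002, 0.997], [-0.002, -1.0, 0.002]]
wrist_force: [0.1, -0.5, -3.4]
finger_gap: 45.8
```

>>> {"fn": "servo_tool", "kwargs": {
  "increments": [
    [[10,0,12],[0,0,0]],
    [[14,0,17],[0,0,0]],
    [[14,0,17],[0,0,0]],
    [[14,10,17],[0,0,0]],
    [[14,30,17],[0,0,0]],
    [[14,55,17],[0,0,0]],
    [[14,75,17],[0,0,0]],
    [[14,85,17],[0,0,0]]
  ]
}}

```text
time: 56.9
position: [628.6, -113.1, 329.3]
orientation: [[0.997, -0.004, -0.071], [0.071, -0.0, 0.997], [-0.004, -1.0, 0.0]]
wrist_force: [0.5, 0.2, -3.5]
finger_gap: 45.9
```

>>> {"fn": "servo_tool", "kwargs": {
  "increments": [
    [[0,10,0],[0,0,0]],
    [[0,25,0],[0,0,0]],
    [[0,42,0],[0,0,0]],
    [[0,56,0],[0,0,0]],
    [[0,66,0],[0,0,0]],
    [[0,70,0],[0,0,0]],
    [[0,70,0],[0,0,0]],
    [[0,70,0],[0,0,0]]
  ]
}}

```text
time: 57.7
position: [630.5, -111.6, 262.3]
orientation: [[0.997, 0.001, -0.074], [0.074, -0.0, 0.997], [0.001, -1.0, -0.0]]
wrist_force: [0.3, -0.0, -2.3]
finger_gap: 45.6
```

```bash
python3 st.py 630 -111.2 253
```

```text
57.70 [-0.36  0.46  0.64  1.66 -0.3   1.12  2.  ] [ 630.5  -111.62  262.33] [ 0.34 -0.03 -2.33] gap 45.6 yaw 4.22
to [630.0, -111.2, 253.0] inc [-0.48  9.33  0.46]
```

>>> {"fn": "servo_tool", "kwargs": {
  "increments": [
    [[0,3,0],[0,0,0]],
    [[0,6,0],[0,0,0]],
    [[0,7.5,0],[0,0,0]],
    [[0,8.5,0],[0,0,0]],
    [[0,9,0],[0,0,0]],
    [[0,9.5,0],[0,0,0]],
    [[0,9.5,0],[0,0,0]],
    [[0,9.5,0],[0,0,0]]
  ]
}}

```text
time: 58.5
position: [630.2, -111.5, 253.4]
orientation: [[0.997, 0.0, -0.074], [0.074, 0.001, 0.997], [0.0, -1.0, 0.001]]
wrist_force: [-3.2, 0.9, 5.4]
finger_gap: 46.0
```

```bash
python3 st.py 630 -111.2 253
```

```text
58.50 [-0.36  0.47  0.63  1.67 -0.3   1.11  2.  ] [ 630.17 -111.54  253.36] [-3.21  0.89  5.37] gap 46.0 yaw 4.22
to [630.0, -111.2, 253.0] inc [-0.14  0.36  0.35]
```

>>> {"fn": "servo_tool", "kwargs": {
  "increments": [
    [[0,0,0],[0,0,0]],
    [[0,0,0],[0,0,0]],
    [[0,0,0],[0,0,0]],
    [[0,0,0],[0,0,0]],
    [[0,0,0],[0,0,0]],
    [[0,0,0],[0,0,0]],
    [[0,0,0],[0,0,0]],
    [[0,0,0],[0,0,0]]
  ],
  "jaw": 50
}}

```text
time: 59.3
position: [630.2, -111.5, 252.3]
orientation: [[0.997, 0.0, -0.074], [0.074, 0.0, 0.997], [0.0, -1.0, 0.0]]
wrist_force: [-0.5, 0.7, -0.3]
finger_gap: 70.1
```

>>> {"fn": "servo_tool", "kwargs": {
  "increments": [
    [[0,-10,0],[0,0,0]],
    [[0,-30,0],[0,0,0]],
    [[0,-50,0],[0,0,0]],
    [[0,-75,0],[0,0,0]],
    [[0,-100,0],[0,0,0]],
    [[0,-120,0],[0,0,0]],
    [[0,-130,0],[0,0,0]],
    [[0,-130,0],[0,0,0]]
  ]
}}

```text
time: 60.1
position: [630.5, -111.8, 384.2]
orientation: [[0.997, 0.003, -0.074], [0.074, -0.0, 0.997], [0.003, -1.0, -0.0]]
wrist_force: [-0.3, 0.8, 0.6]
finger_gap: 69.9
```

>>> {"fn": "servo_tool", "kwargs": {
  "increments": [
    [[-5,0,-14],[0,0,0]],
    [[-15,0,-40],[0,0,0]],
    [[-29,0,-78],[0,0,0]],
    [[-44,0,-117],[0,0,0]],
    [[-58,0,-155],[0,0,0]],
    [[-70,0,-188],[0,0,0]],
    [[-78,0,-209],[0,0,0]],
    [[-82,0,-218.5],[0,0,0]]
  ]
}}

```text
time: 60.9
position: [561.7, -339.3, 380.9]
orientation: [[0.998, -0.003, -0.068], [0.068, -0.001, 0.998], [-0.003, -1.0, -0.001]]
wrist_force: [-1.1, 0.2, 1.2]
finger_gap: 69.8
```

>>> {"fn": "servo_tool", "kwargs": {
  "increments": [
    [[0,0,0],[0,0,0]],
    [[0,0,0],[0,0,0]],
    [[0,10,0],[0,0,0]],
    [[0,25,0],[0,0,0]],
    [[0,35,0],[0,0,0]],
    [[0,40,0],[0,0,0]],
    [[0,40,0],[0,0,0]],
    [[0,40,0],[0,0,0]]
  ]
}}

```text
time: 61.7
position: [564.6, -335.4, 342.3]
orientation: [[0.997, 0.0, -0.074], [0.074, -0.0, 0.997], [0.0, -1.0, -0.0]]
wrist_force: [0.1, -0.3, 1.0]
finger_gap: 69.5
```

```bash
python3 st.py 563.9 -335.5 246.5; python3 - <<'E'
from m import *
b=(325,362,160,200);rep('sq cap',b,117,145); rep('sq',b,98,112); rep('dish',(334,367,208,240),27,45)
E
```

```text
61.70 [-0.06  0.44  0.73  1.54 -0.3   1.28  2.36] [ 564.58 -335.45  342.32] [ 0.13 -0.34  0.96] gap 69.5 yaw 4.23
to [563.9, -335.5, 246.5] inc [-0.69 95.82  0.01]
sq cap 115 mean [ 629.7 -110.9  125.1] rect [ 630.  -110.8] [24.7 23.8] ang 3.2 zmed 125.3
sq 306 mean [ 628.4 -110.2  103.3] rect [ 629.7 -111.2] [46. 46.] ang 4.7 zmed 103.3
dish 177 mean [ 532.6 -135.7   29.5] rect [ 531.  -134.5] [63.7 63.9] ang 0.3 zmed 29.2
```

The bottle is back within about 1 mm. Last, the jar.

>>> {"fn": "servo_tool", "kwargs": {
  "increments": [
    [[-0.5,8,0],[0,0,0]],
    [[-0.5,24,0],[0,0,0]],
    [[-0.5,46,0],[0,0,0]],
    [[-0.5,66,0],[0,0,0]],
    [[-0.5,84,0],[0,0,0]],
    [[-0.5,95.5,0],[0,0,0]],
    [[-0.5,95.5,0],[0,0,0]],
    [[-0.5,95.5,0],[0,0,0]]
  ]
}}

```text
time: 62.55
position: [564.1, -335.7, 246.9]
orientation: [[0.997, 0.0, -0.074], [0.074, -0.0, 0.997], [0.0, -1.0, -0.0]]
wrist_force: [0.0, 0.5, 0.1]
finger_gap: 69.9
```

>>> {"fn": "servo_tool", "kwargs": {
  "increments": [
    [[0,0,0],[0,0,0]],
    [[0,0,0],[0,0,0]],
    [[0,0,0],[0,0,0]],
    [[0,0,0],[0,0,0]],
    [[0,0,0],[0,0,0]],
    [[0,0,0],[0,0,0]],
    [[0,0,0],[0,0,0]],
    [[0,0,0],[0,0,0]]
  ],
  "jaw": 255
}}

```text
time: 63.35
position: [564.2, -335.7, 247.3]
orientation: [[0.997, 0.001, -0.074], [0.074, -0.0, 0.997], [0.001, -1.0, -0.001]]
wrist_force: [0.2, -0.7, 5.0]
finger_gap: 49.8
```

>>> {"fn": "servo_tool", "kwargs": {
  "increments": [
    [[0,-8,0],[0,0,0]],
    [[0,-24,0],[0,0,0]],
    [[0,-48,0],[0,0,0]],
    [[0,-76,0],[0,0,0]],
    [[0,-104,0],[0,0,0]],
    [[0,-132,0],[0,0,0]],
    [[0,-154,0],[0,0,0]],
    [[0,-170,0],[0,0,0]]
  ]
}}

```text
time: 64.15
position: [563.8, -335.7, 419.3]
orientation: [[0.997, 0.002, -0.073], [0.073, -0.001, 0.997], [0.002, -1.0, -0.001]]
wrist_force: [-0.2, -0.8, -2.2]
finger_gap: 49.1
```

```bash
python3 st.py 545 -31.3 416
```

```text
64.15 [-0.07  0.39  0.76  1.44 -0.27  1.41  2.34] [ 563.75 -335.66  419.26] [-0.19 -0.78 -2.24] gap 49.1 yaw 4.21
to [545.0, -31.3, 416.0] inc [  3.64   3.03 304.91]
```

>>> {"fn": "servo_tool", "kwargs": {
  "increments": [
    [[0,0,10],[0,0,0]],
    [[0,0,30],[0,0,0]],
    [[1,0,58],[0,0,0]],
    [[1,0,90],[0,0,0]],
    [[2,0,122],[0,0,0]],
    [[2,0,154],[0,0,0]],
    [[2,0,186],[0,0,0]],
    [[2,0,218],[0,0,0]]
  ]
}}

```text
time: 64.95
position: [549.0, -115.6, 415.3]
orientation: [[0.997, -0.003, -0.075], [0.075, 0.001, 0.997], [-0.002, -1.0, 0.001]]
wrist_force: [1.0, -0.1, -2.7]
finger_gap: 49.4
```

>>> {"fn": "servo_tool", "kwargs": {
  "increments": [
    [[0,0,28],[0,0,0]],
    [[1,0,52],[0,0,0]],
    [[1,0,70],[0,0,0]],
    [[1,0,82],[0,0,0]],
    [[1,0,86.5],[0,0,0]],
    [[1,0,86.5],[0,0,0]],
    [[1,0,86.5],[0,0,0]],
    [[1,0,86.5],[0,0,0]]
  ]
}}

```text
time: 65.75
position: [544.5, -32.9, 416.8]
orientation: [[0.997, 0.0, -0.072], [0.072, -0.0, 0.997], [0.0, -1.0, -0.0]]
wrist_force: [-0.4, -0.7, -3.4]
finger_gap: 49.6
```

>>> {"fn": "servo_tool", "kwargs": {
  "increments": [
    [[0,10,0],[0,0,0]],
    [[0,28,0],[0,0,0]],
    [[0,54,0],[0,0,0]],
    [[0,82,0],[0,0,0]],
    [[0,110,0],[0,0,0]],
    [[0,134,0],[0,0,0]],
    [[0,148,0],[0,0,0]],
    [[0,154,0],[0,0,0]]
  ]
}}

```text
time: 66.55
position: [543.9, -31.8, 261.0]
orientation: [[0.997, -0.003, -0.073], [0.073, -0.001, 0.997], [-0.003, -1.0, -0.0]]
wrist_force: [-0.2, 0.7, -1.9]
finger_gap: 49.4
```

```bash
python3 st.py 545 -31.3 253
```

```text
66.55 [-0.52  0.24  0.6   1.9  -0.16  1.05  1.79] [543.95 -31.85 261.02] [-0.23  0.72 -1.91] gap 49.4 yaw 4.19
to [545.0, -31.3, 253.0] inc [1.11 8.02 0.47]
```

>>> {"fn": "servo_tool", "kwargs": {
  "increments": [
    [[0,3,0],[0,0,0]],
    [[0,6,0],[0,0,0]],
    [[0,7.5,0],[0,0,0]],
    [[0,8.5,0],[0,0,0]],
    [[0,9,0],[0,0,0]],
    [[0,9.5,0],[0,0,0]],
    [[0,9.5,0],[0,0,0]],
    [[0,9.5,0],[0,0,0]]
  ]
}}

```text
time: 67.35
position: [544.6, -31.5, 253.4]
orientation: [[0.997, 0.0, -0.074], [0.074, 0.0, 0.997], [0.0, -1.0, 0.0]]
wrist_force: [-0.7, -0.4, -2.0]
finger_gap: 49.5
```

```bash
python3 st.py 545 -31.3 253
```

```text
67.35 [-0.52  0.25  0.6   1.9  -0.17  1.03  1.79] [544.59 -31.52 253.38] [-0.7  -0.36 -2.  ] gap 49.5 yaw 4.23
to [545.0, -31.3, 253.0] inc [0.42 0.38 0.19]
```

>>> {"fn": "servo_tool", "kwargs": {
  "increments": [
    [[0,0.5,0],[0,0,0]],
    [[0,1,0],[0,0,0]],
    [[0,1.2,0],[0,0,0]],
    [[0,1.2,0],[0,0,0]],
    [[0,1.2,0],[0,0,0]],
    [[0,1.2,0],[0,0,0]],
    [[0,1.2,0],[0,0,0]],
    [[0,1.2,0],[0,0,0]]
  ]
}}

```text
time: 68.15
position: [544.8, -31.7, 253.3]
orientation: [[0.997, 0.001, -0.074], [0.074, 0.001, 0.997], [0.001, -1.0, 0.001]]
wrist_force: [-3.4, -0.2, 6.9]
finger_gap: 49.2
```

>>> {"fn": "servo_tool", "kwargs": {
  "increments": [
    [[0,0,0],[0,0,0]],
    [[0,0,0],[0,0,0]],
    [[0,0,0],[0,0,0]],
    [[0,0,0],[0,0,0]],
    [[0,0,0],[0,0,0]],
    [[0,0,0],[0,0,0]],
    [[0,0,0],[0,0,0]],
    [[0,0,0],[0,0,0]]
  ],
  "jaw": 40
}}

```text
time: 68.95
position: [544.6, -31.6, 252.0]
orientation: [[0.997, -0.0, -0.074], [0.074, 0.0, 0.997], [0.0, -1.0, 0.0]]
wrist_force: [-0.3, -0.1, -0.1]
finger_gap: 73.3
```

>>> {"fn": "servo_tool", "kwargs": {
  "increments": [
    [[0,-10,0],[0,0,0]],
    [[0,-30,0],[0,0,0]],
    [[0,-50,0],[0,0,0]],
    [[0,-75,0],[0,0,0]],
    [[0,-100,0],[0,0,0]],
    [[0,-125,0],[0,0,0]],
    [[0,-140,0],[0,0,0]],
    [[0,-150,0],[0,0,0]]
  ]
}}

```text
time: 69.75
position: [544.7, -31.8, 403.8]
orientation: [[0.997, 0.002, -0.073], [0.073, 0.001, 0.997], [0.002, -1.0, 0.0]]
wrist_force: [0.1, 0.2, -0.3]
finger_gap: 73.4
```

>>> {"fn": "servo_tool", "kwargs": {
  "increments": [
    [[0,0,-12],[0,0,0]],
    [[-5,0,-40],[0,0,0]],
    [[-15,0,-78],[0,0,0]],
    [[-25,0,-118],[0,0,0]],
    [[-35,0,-158],[0,0,0]],
    [[-45,0,-198],[0,0,0]],
    [[-55,0,-238],[0,0,0]],
    [[-62,0,-265],[0,0,0]]
  ]
}}

```text
time: 70.55
position: [500.0, -304.4, 400.9]
orientation: [[0.998, -0.002, -0.07], [0.07, -0.001, 0.998], [-0.002, -1.0, -0.001]]
wrist_force: [1.7, -0.8, 0.1]
finger_gap: 73.5
```

>>> {"fn": "servo_tool", "kwargs": {
  "increments": [
    [[0,0,0],[0,0,0]],
    [[0,0,0],[0,0,0]],
    [[0,0,0],[0,0,0]],
    [[0,0,0],[0,0,0]],
    [[0,0,0],[0,0,0]],
    [[0,0,0],[0,0,0]],
    [[0,0,0],[0,0,0]],
    [[0,0,0],[0,0,0]]
  ]
}}

```text
time: 71.35
position: [502.3, -300.3, 402.1]
orientation: [[0.997, 0.0, -0.074], [0.074, 0.0, 0.997], [0.0, -1.0, 0.0]]
wrist_force: [-0.9, -0.4, 0.1]
finger_gap: 73.2
```

```bash
python3 st.py; python3 - <<'E'
from m import *
for n,b in dict(obl=(250,288,160,208),sq=(325,362,160,200),rnd=(290,325,198,232)).items():
    rep(n+' cap',b,117,145); rep(n+' shoulder',b,98,112)
rep('dish',(334,367,208,240),27,45);rep('cup',(105,200,205,295),100,118);rep('wheel',(105,200,205,295),50,68)
cv2.imwrite('pics/scene9.png',cam('scene')['frame'])
E
```

```text
71.35 [-0.2   0.23  0.81  1.65 -0.17  1.34  2.28] [ 502.32 -300.25  402.14] [-0.91 -0.36  0.13] gap 73.2 yaw 4.25
obl cap 151 mean [614.5  57.4 125. ] rect [614.8  57.8] [31.1 21.9] ang 1.6 zmed 125.2
obl shoulder 353 mean [612.7  57.  103.3] rect [614.6  57.7] [64.  39.8] ang 4.4 zmed 103.2
sq cap 116 mean [ 629.5 -110.7  125.1] rect [ 629.5 -110.6] [23.7 24.2] ang 89.6 zmed 125.5
sq shoulder 303 mean [ 628.5 -110.4  103.2] rect [ 630.3 -111.2] [45.5 46.9] ang 1.9 zmed 103.3
rnd cap 292 mean [543.7 -31.9 124.9] rect [544.3 -31.6] [38.9 41.1] ang 89.5 zmed 125.0
rnd shoulder 107 mean [540.2 -30.7 103.5] rect [543.7 -32.4] [48.7 46.7] ang 89.7 zmed 102.9
dish 188 mean [ 531.  -136.7   29.6] rect [ 530.9 -134.6] [63.7 63.9] ang 0.6 zmed 29.2
cup 181 mean [463.5 322.1 107.9] rect [463.1 321.7] [56.  52.5] ang 89.6 zmed 108.3
wheel 3913 mean [462.5 319.9  59.6] rect [463.  321.6] [168.2 168.7] ang 73.3 zmed 59.6
```

View pics/scene9.png

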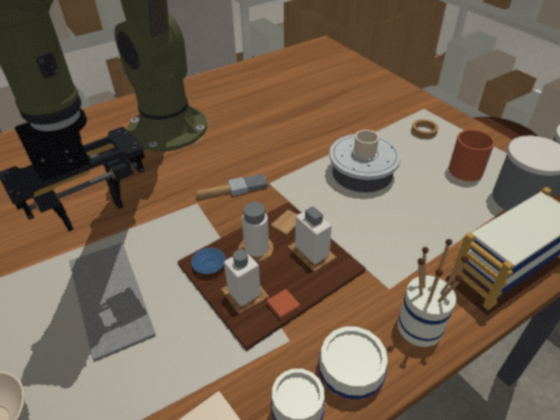

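The final picture shows all three containers upright on their own mats: jar (256,232), can (312,238), bottle (242,281). The cup is on the wheel (366,146), the slab is empty and the arm is clear. Handing in.

```bash
python3 -c "
from plant import hand_in
print(hand_in())"
```

```text
the job is handed in; nothing more can be done
None
```

I finished the job and handed it in at about 71 s of the 144 s allowed. The hand-in reports no verdict, so what follows is from my own camera checks.

I moved the jar, bottle and can to the grey slab and set the cup on the banding wheel. Then I returned each container to its own mat.

**Final top-camera checks:**

| Item | Result |
|---|---|
| Cup | within about 1 mm of the wheel's centre, standing upright |
| Can and bottle | within about 1 mm of where they started |
| Jar | within about 1.5 mm of where it started |
| Container tops | at their original heights, so all three stand upright |
| Blue dish | not moved (measured the same, to within 0.3 mm) |
| Robot | clear of everything, gripper open over the empty slab |

**Checks that disagreed or failed:**
- **Mat centres:** the one wrist-camera reading, from hand-picked pixels, put them 2 to 4 mm from the containers' starting points. That is near the calibration error and well inside the 13 mm tolerance, so I used the starting points.
- **Mat outlines:** an automatic colour mask did not separate the mats from the board, so I dropped it.

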